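# Turn the reference tile face up and seat it on the measuring stage

### The arm

A 6-joint arm with a two-finger parallel gripper is mounted at the origin on the work surface. World frame = base frame: x ahead of the robot, y to its left, z up, the work surface at z = 0. Lengths are in m, angles in rad, forces in N, time in s.
With the tool pointing down it reaches from about 0.275 to 0.725 m from the base axis. Payload 5.6 kg.
Tool frame: the origin (TCP) lies at the very end of the fingers, on their centre line; the grasp point (between the pads) lies r.pinch_z behind it (r.pinch_z is the distance from the TCP to the grasp point, in m); z points along the fingers, y is the direction in which the jaws open and shut (so a half turn about z gives the same grasp; the last joint's range is limited). The gripper opens to 85 mm and grips with 20 to 120 N. Pads are 22 mm wide; open, the fingers measure 114 mm over their backs; the gripper's body (76 mm by 85 mm) begins 54 mm behind the grasp point. The pads swing forward as they close: fully open they stand 13 mm farther back than shut.
Start: joints at [1.414, 0.255, 0.108, 0, -1.424, -0.285], TCP at [0.235, 0.497, 0.231] pointing down, gripper open.
Joint ranges: [-2.95, 2.95], [-1.21, 1.97], [-1.09, 1.5], [-2.87, 1.71], [-2.94, -0.07], [-3.05, 3.05]. Speed limits (rad/s): [2.57, 2.57, 3.14, 3.14, 3.14, 3.14].

### API

Orientations are given as a unit quaternion [x, y, z, w].
In Python, from cell import r gives the robot as it stands.
- The arm moves only by the tool arm_command, never from a script. Its argument "steps" is a list of rows, each a list of 7 numbers: the turn, a rotation vector about the world's x, y, z in degrees, then the shift along the world's x, y, z in mm, then the opening in per cent of the stroke, from 0 (shut) to 100 (fully open). A call has 1 to 20 rows; each row is the pose to reach, as a shift and turn from the pose commanded when the call began; what a row does not reach only later rows make up. A row lasts 1/12 s, in which the tool goes at most 41.7 mm and 7.16 degrees, less where a joint would pass 70% of its speed; a pose out of reach is approached as far as the arm can. A call with a gripper value outside its range is refused whole. The fingers move at their own pace and stop on an object; the grip force is fixed at half the most. Time passes only in rows, so rows that repeat a pose let the fingers close. It gives the time, the measured TCP pose, the force and the opening at its end, in the units of the state.
- r.sense(): the state, without advancing time (a new reading comes with each control period).
- r.grab_frame(name): name is "scene" or "side" or "wrist"; returns the picture (384x512x3 uint8, red, green, blue); there is no depth.
- r.camera_info(name): a dict with "vertical_fov" (degrees; the focal length in pixels is half the picture's height over the tangent of half this angle, whatever the lens; pixels are square), "cx", "cy" (the principal point, pixels), "rvec" (rotation vector, rad) and "tvec" (3), from world to camera coordinates, as OpenCV has them. Camera axes: x right, y down, z forward; pixel columns grow to the right and rows downward; lengths in m; the calibration is good to about 2 mm. A picture is of the moment at which its call begins: read the wrist's pose just before it. camera_info takes no time and is no camera call; for the wrist camera it gives the pose at the moment of the call.
- r.finish_job(): hands the job in, once; it reports no verdict.
Trained networks look in the newest picture that a camera, given by its name, has taken for a name from the list of things; names that differ only in an ending like _2 or _b are one class to them, and where a whole thing is asked for, a point or a joint stands for the part that bears it (a point fixed in the world has none). Each returns a list of dicts, best first, with "score" (0 to 1); they miss things now and then, are a little off and sometimes report something else, mostly with a low value. They report only what shows in the picture. A call takes as long as a camera call. They do not tell look-alikes from the thing itself.
- r.find_in(target, camera): "extent" ([centre column, centre row, width, height] in pixels, round what is visible of it).
- r.silhouettes(target, camera): "pixels" (384x512 bool, what is visible of it) and "extent" ([centre column, centre row, width, height] in pixels, round what is visible of it).
- r.mark_of(target, camera): "location" ([column, row] in pixels: a listed point, or the origin of a listed thing).
The state is a dict: "t": time; "joint_positions": joint angles; "joint_vel": joint speeds; "tau": joint torques, N m; "tcp_pos": TCP position; "ee_rot": TCP orientation; "contact_force": force on the tool from outside, world axes, zero at the start; "torque": the same for the moment, N m; "width": finger opening in m.
Only numpy, scipy, OpenCV 4.12 (cv2) and the standard library are available. Lean on these libraries where they do the work, as an engineer would, in place of code of your own. Each camera call takes 0.05 s, during which the arm holds its last target.

### The job

The white reference tile on the front deck of the sample stage lies face down: pick up the spatula by its handle, slip the blade under the tile's edge from the front deck's open end, push the tile till it presses lightly against the step (about 5 N for half a second), and flip it over onto the raised rear deck with one brisk turn of the wrist that swings the blade's tip upward. Then push it with the blade until it presses just as lightly against the rear stop, flush and face up. Stand the spatula back on the bench on its blade, clear of the stage, and let go; never touch the tile with the fingers, never press tile or stage with the spatula harder than 20 N, and leave the other things where they are.

Things in the scene. Friction and masses are not known exactly. Their poses are not given: they have to be found in the camera images.
- stage: Fixed sample stage, 140 mm wide, on screw feet: its underside is 0 to 8 mm above the bench. Origin on the underside below the step between its decks; x runs from front to rear deck (to the robot's left), z up. Front deck: aluminium, x -118 to 0 mm, top at z = 30 mm. Rear deck: dark steel, x 0 to 105 mm, top at 32.5 mm; the 2.5 mm step faces the front. Housing 58 mm high, x 116 to 196 mm.
- stage_step (a point): Middle of the step's top edge, at rear deck height (x = 0, y = 0, z = 32.5 mm on the stage); axes as the stage. The tile, pushed over the front deck, slides till its pad meets this step; its rear lip then reaches 8 mm over the rear deck and can serve as the pivot.
- stage_stop (a point): Foot of the middle of the rear stop's flat face (x = 105, y = 0, z = 32.5 mm on the stage); axes as the stage. The stop is a bar across the stage, 12 mm high above the rear deck.
- tile_center (a point): Centre of the loose white ceramic tile, 8 mm thick, 0.07 to 0.12 kg. Back: slab 70 x 70 x 4 mm. Face: a centred pad 54 x 54 x 4 mm, so an 8 mm wide lip overhangs all round. z points out of the back: up at the start (face down, lip 4 mm above the front deck), down once face up. x points to the step at the start within 0.12 rad, the pad 8 to 17 mm short of the step.
- spatula: Loose cranked steel spatula, 0.16 kg, standing on its flat blade, handle above the blade. Origin at the centre of the blade's underside; x points along the blade to its tip, z up. Blade 90 x 50 x 2.5 mm (x -45 to 45). A post at x = -38 carries the level handle.
- spatula_grip (a point): Centre of the spatula's black handle, 55 mm above the blade's underside and 22 mm behind the blade's centre (67 mm behind the tip). Handle 70 mm long in x (-57 to 13 mm from the blade's centre), 18 mm wide in y, 22 mm high. Grip across y.
- spatula_tip (a point): Middle of the blade's front edge, on its underside; axes as the spatula.
- dish: Bystander: round steel dish, 90 mm wide, 22 mm high; origin under its centre.
- jar: Bystander: amber jar, 52 mm wide, 70 mm high; origin under its centre.
- bottle: Bystander: white bottle, 60 mm wide, 120 mm high; origin under its centre.
- mouse: Bystander: black computer mouse, 100 x 60 x 30 mm; origin under its centre.
- cuvette_box: Bystander: white divided box, 100 x 140 x 35 mm; origin under its centre.
- beaker: Bystander: glass beaker, 60 mm wide, 75 mm high; origin under its centre.
- tile: The same tile; origin at the centre of its face (the 54 mm pad's outer side), axes as tile_center.
There are look-alikes about, which are no part of the job. Leave any blue or yellow look-alike of the spatula alone. Of the things shaped like the tile, the white one is meant.

How it is judged:
On the way, in this order (a step that is already met when the one before it is completed fails the run):
1. the spatula is picked up with the fingers, off the bench (height (world z) of spatula above 0.02 m and contact force between the fingers and spatula above 1 N), for 0.1 s.
2. the blade presses the tile up against the step, with 2 N or more (x of tile_center in the frame of stage above -0.0295 m and angle between tile_center's own z axis and vertical below 0.15 rad and contact force between spatula and tile above 2 N), for 0.3 s.
3. the tile is tipped up by the held spatula, its tip swinging upward: tile 45 to 110 degrees over, blade touching it and tilted by at least 20 degrees, turning at 0.3 rad/s or more (angle between tile_center's own z axis and vertical between 0.785 and 1.92 rad and contact force between spatula and tile above 0.05 N and angle between spatula's own z axis and vertical above 0.35 rad and angular speed of spatula above 0.3 rad/s and contact force between the fingers and spatula above 1 N and z of spatula_tip in the frame of stage above 0.06 m), for 0.02 s.
4. the tile lies face up on the rear deck (angle between tile_center's own z axis and vertical above 3.05 rad and x of tile_center in the frame of stage above 0.03 m and z of tile_center in the frame of stage below 0.04 m), for 0.2 s.
5. the blade presses the tile home against the rear stop, with 2 N or more (x of tile_center in the frame of stage above 0.067 m and angle between tile_center's own z axis and vertical above 3.05 rad and contact force between spatula and tile above 2 N), for 0.3 s.
At the end, for the whole second after the job is handed in: The tile lies flat, face up, on the rear deck, within 3 mm of the rear stop, square to it within 0.06 rad, within 30 mm of the stage's middle line; the spatula stands on its blade on the bench, released, at rest, clear of stage and tile (angle between tile_center's own z axis and vertical above 3.09 rad and x of tile_center in the frame of stage between 0.067 and 0.0735 m and y of tile_center in the frame of stage between -0.03 and 0.03 m and z of tile_center in the frame of stage between 0.034 and 0.039 m and angle between the x axis of tile_center and the x axis of stage, either way round below 0.06 rad and angle between spatula's own z axis and vertical below 0.08 rad and height (world z) of spatula below 0.006 m and contact force between spatula and stage below 0.05 N and contact force between spatula and tile below 0.05 N and linear speed of spatula below 0.02 m/s); the robot touches nothing.
It fails at once if the spatula presses on the tile with more than 20 N (contact force between spatula and tile above 20 N).
It fails at once if the spatula presses on the stage with more than 20 N (contact force between spatula and stage above 20 N).
It fails at once if the fingers touch the tile (contact force between the fingers and tile above 0.3 N).
It fails at once if a bystander (dish, jar, bottle, mouse, box or beaker) is moved by more than 20 mm (distance of any of dish, jar, bottle, mouse, cuvette_box, beaker from where it was at the start of the episode above 0.02 m).
It also fails if it takes over 69 s, if anything falls off the work surface, if the arm or the gripper's body presses on something with over 40 N, if the wrist force passes 120 N, or if a joint passes its speed limit or range.

## Working session

There is one attempt and no reset: what is moved stays moved. The work goes in short steps, Python scripts to look and compute and a tool call to move; the robot and the scene stay as the last step left them, time stands still between calls to the robot, and variables do not carry over. Pictures are saved under pics/ and viewed, and the job is handed in when it is done.

Besides the shell and the picture viewer there is one more tool, called after "Call:" as name(argument=value, ...), one argument or row to a line, values as JSON. arm_command: Moves the arm, as the interface text tells. Its arguments: {"type":"object","properties":{"steps":{"type":"array"}},"required":["steps"]}

```bash
ls; mkdir -p pics; python3 - <<'E'
from cell import r
import cv2
print(r.sense()); print(r.pinch_z)
for n in ["scene","side","wrist"]:
    i=r.camera_info(n); print(n,i)
    f=r.grab_frame(n); cv2.imwrite(f"pics/{n}0.png",f[:,:,::-1])
E
```

```text
pics
{'t': 0.0, 'joint_positions': array([ 1.41358982e+00,  2.55743618e-01,  1.07012984e-01, -4.51615175e-04,
       -1.42389251e+00, -2.84609229e-01]), 'joint_vel': array([-1.68028906e-04,  5.57834061e-04,  3.86319111e-05, -1.23847600e-03,
        1.22075249e-03, -2.21514488e-04]), 'tau': array([-2.66819115e-03, -3.86625195e+01,  2.37936080e+01,  5.36496520e+00,
       -6.08534159e-03, -5.87008202e-06]), 'tcp_pos': array([0.23490932, 0.49677075, 0.23040444]), 'ee_rot': array([ 9.75691205e-01, -2.19147869e-01, -1.64745972e-04,  9.25775845e-04]), 'contact_force': array([-0.6485921 ,  0.39773149,  1.30987053]), 'torque': array([ 0.01901486, -0.03157151, -0.0560458 ]), 'width': 0.0851434240363814}
0.0187
scene {'vertical_fov': 57.20304689625856, 'cx': 256.7998077652286, 'cy': 191.02920580846754, 'rvec': array([ 2.07171975,  0.85782006, -0.43883467]), 'tvec': array([-0.40329419, -0.1868732 ,  1.37141146])}
side {'vertical_fov': 54.7238616527505, 'cx': 255.49465822579063, 'cy': 189.1564470070886, 'rvec': array([ 2.0873421 , -0.63157405,  0.36814108]), 'tvec': array([-0.48679453,  0.22274414,  0.76784766])}
wrist {'vertical_fov': 71.57969518859171, 'cx': 258.0963859684581, 'cy': 195.2635744016564, 'rvec': array([-1.56887103,  2.47875642,  0.41482913]), 'tvec': array([ 0.55094248, -0.0421528 ,  0.38185056])}
```

View pics/scene0.png

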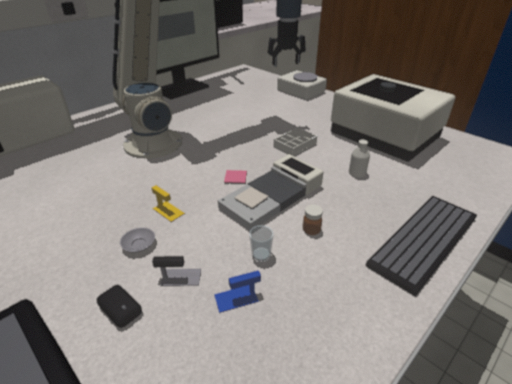

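View pics/side0.png

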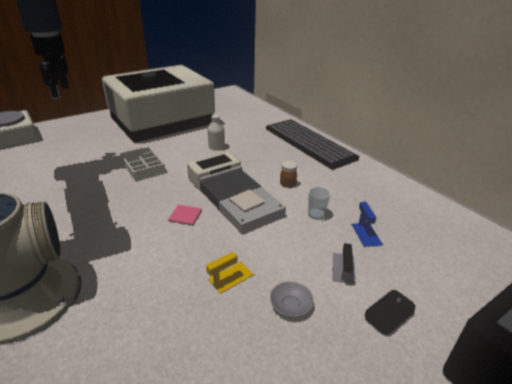

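View pics/wrist0.png

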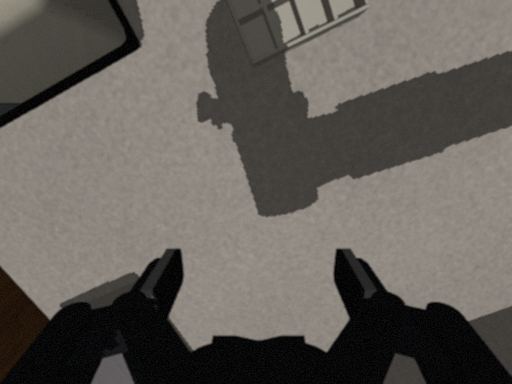

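The scene view shows the white/cream tile on the stage at (251,198), with a pink tile look-alike on the bench at (236,176). There are three spatulas: yellow (168,203), steel with a black handle (175,270) and blue (240,290). The steel one with the black handle fits the description. In the side view these are: tile (247,201), steel spatula (343,263), blue (367,225), yellow (230,270).

```bash
cat > h.py <<'E'
import numpy as np, cv2
from cell import r
def cam(n):
    i=r.camera_info(n); f=192/np.tan(np.radians(i['vertical_fov'])/2)
    K=np.array([[f,0,i['cx']],[0,f,i['cy']],[0,0,1]]); R=cv2.Rodrigues(i['rvec'])[0]
    return K,R,np.array(i['tvec'])
def proj(n,P,c=None):
    K,R,t=c or cam(n); p=(K@(R@np.atleast_2d(P).T+t[:,None])); return (p[:2]/p[2]).T
def onplane(n,px,z,c=None):
    K,R,t=c or cam(n); px=np.atleast_2d(px)
    d=R.T@np.linalg.inv(K)@np.c_[px,np.ones(len(px))].T; o=-R.T@t
    s=(z-o[2])/d[2]; return (o[:,None]+s*d).T
def tri(obs):
    A=[]
    for c,px in obs:
        K,R,t=c; P=K@np.c_[R,t]; A+= [px[0]*P[2]-P[0], px[1]*P[2]-P[1]]
    v=np.linalg.svd(np.array(A))[2][-1]; return v[:3]/v[3]
E
python3 - <<'E'
from h import *
for n in ["scene","side"]:
    f=r.grab_frame(n)
    for t in ["spatula","spatula_grip","spatula_tip","stage","stage_step","stage_stop","tile_center","tile","dish","jar","bottle","mouse","cuvette_box","beaker"]:
        print(n,t,[(np.round(d['location'],1).tolist(),round(float(d['score']),2)) for d in r.mark_of(t,n)])
print(r.sense()['t'])
for n,b in [("scene",(130,235,220,300)),("side",(310,225,390,295)),("scene",(205,150,335,235)),("side",(160,145,300,235))]:
    f=r.grab_frame(n)[b[1]:b[3],b[0]:b[2],::-1]
    cv2.imwrite(f"pics/c_{n}_{b[0]}.png",cv2.resize(f,None,fx=5,fy=5,interpolation=cv2.INTER_CUBIC))
E
```

```text
scene spatula [([167.3, 212.3], 0.87), ([181.7, 276.2], 0.79), ([237.8, 299.4], 0.6)]
scene spatula_grip [([242.7, 278.0], 0.87), ([160.0, 194.4], 0.84), ([168.9, 261.4], 0.76)]
scene spatula_tip [([174.3, 216.9], 0.67), ([200.5, 275.8], 0.59), ([216.3, 301.5], 0.57)]
scene stage [([261.4, 202.1], 0.69)]
scene stage_step [([261.2, 190.9], 0.57)]
scene stage_stop [([286.5, 180.4], 0.88), ([262.8, 203.0], 0.63)]
scene tile_center [([250.6, 198.9], 0.86), ([236.4, 173.4], 0.83), ([169.1, 257.8], 0.2)]
scene tile [([249.8, 200.2], 0.9), ([236.9, 174.2], 0.51), ([179.6, 279.4], 0.18)]
scene dish [([136.5, 244.5], 0.96), ([311.3, 231.5], 0.17)]
scene jar [([311.5, 230.8], 0.55), ([249.4, 198.0], 0.4)]
scene bottle [([355.9, 170.3], 0.56)]
scene mouse [([121.6, 308.1], 0.78)]
scene cuvette_box [([289.7, 143.9], 0.86)]
scene beaker [([203.3, 273.7], 0.7), ([260.8, 254.1], 0.64)]
side spatula [([340.7, 266.0], 0.94), ([369.0, 235.8], 0.92), ([228.9, 277.1], 0.55)]
side spatula_grip [([341.5, 255.7], 0.78), ([222.2, 263.0], 0.7), ([366.8, 208.4], 0.69)]
side spatula_tip [([370.3, 243.0], 0.71), ([342.1, 253.8], 0.67), ([245.5, 267.3], 0.65)]
side stage [([238.6, 202.1], 0.95), ([315.8, 217.1], 0.51)]
side stage_step [([236.8, 195.8], 0.6), ([219.4, 178.2], 0.56)]
side stage_stop [([220.4, 176.4], 0.78)]
side tile_center [([248.1, 201.3], 0.64), ([183.2, 215.8], 0.58), ([317.5, 215.3], 0.42), ([340.0, 253.5], 0.21)]
side tile [([186.7, 213.4], 0.82), ([288.4, 183.1], 0.74), ([240.7, 200.5], 0.72), ([249.1, 199.4], 0.56), ([384.2, 312.1], 0.16)]
side dish [([239.2, 191.2], 0.61), ([290.8, 303.8], 0.56)]
side jar [([288.6, 184.4], 0.66)]
side bottle [([222.6, 179.9], 0.69), ([220.4, 146.5], 0.57), ([385.0, 315.5], 0.55)]
side mouse [([385.3, 313.6], 0.94)]
side cuvette_box [([144.4, 166.0], 0.83)]
side beaker [([317.5, 212.1], 0.76), ([286.3, 182.6], 0.61)]
1.65
```

View crops.

View pics/c_scene_130.png

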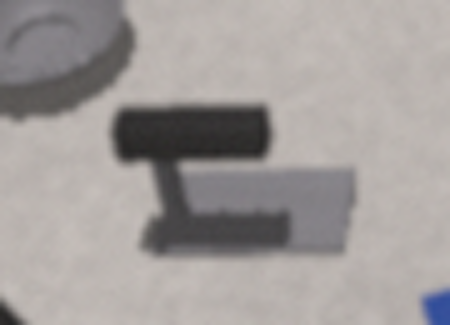

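View pics/c_side_310.png

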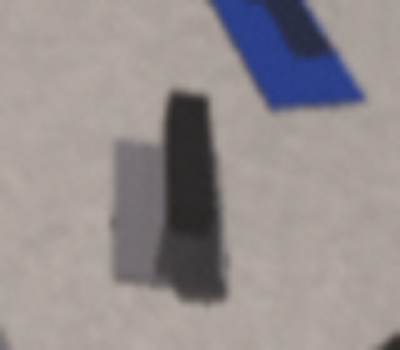

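View pics/c_scene_205.png

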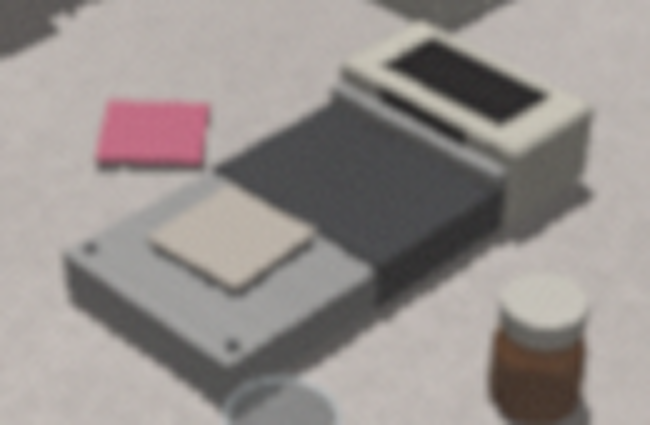

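View pics/c_side_160.png

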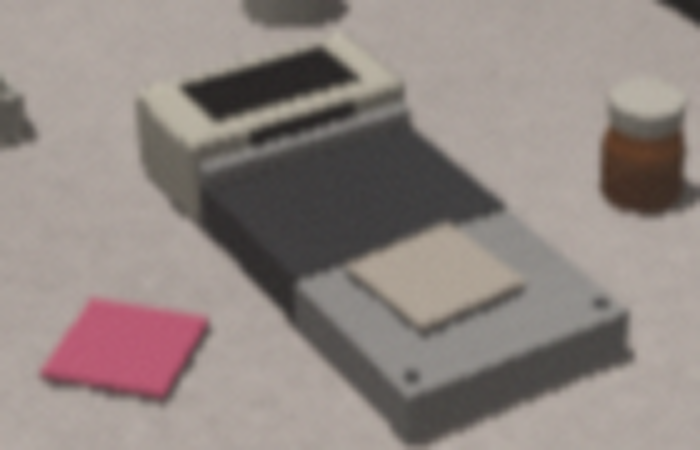

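```bash
python3 - <<'E'
from h import *
S=cam("scene");D=cam("side")
for k,a,b in [("grip",(168.9,261.4),(341.5,255.7)),("spat",(181.7,276.2),(340.7,266)),("tip",(200.5,275.8),(342.1,253.8)),("stop",(286.5,180.4),(220.4,176.4)),("tilec",(250.6,198.9),(248.1,201.3)),("step",(261.2,190.9),(236.8,195.8)),("dish",(136.5,244.5),(290.8,303.8)),("jar",(311.5,230.8),(288.6,184.4)),("beaker",(260.8,254.1),(317.5,212.1)),("box",(289.7,143.9),(144.4,166)),("mouse",(121.6,308.1),(385.3,313.6)),("pink",(236.4,173.4),(183.2,215.8)),("bottle",(355.9,170.3),(220.4,146.5)),("blue",(237.8,299.4),(369,235.8)),("yel",(167.3,212.3),(228.9,277.1))]:
    P=tri([(S,a),(D,b)]); print(k,P.round(4), (proj("scene",P)-a).round(1),(proj("side",P)-b).round(1))
E
```

```text
grip [ 0.6043 -0.3165  0.0498] [[ 1.2 -1.8]] [[1.2 1.6]]
spat [ 6.232e-01 -3.036e-01 -4.000e-04] [[ 0.5 -0.8]] [[0.5 0.7]]
tip [ 6.557e-01 -2.740e-01  1.000e-04] [[-0.1  0.1]] [[-0.1 -0.1]]
stop [0.5611 0.1449 0.029 ] [[ 0.4 -0.9]] [[0.4 0.9]]
tilec [ 0.5572 -0.0109  0.0348] [[ 0.  -0.1]] [[0.  0.1]]
step [0.5501 0.0384 0.0303] [[-0.4  1. ]] [[-0.5 -0.9]]
dish [ 0.4553 -0.3274  0.0043] [[ 0.5 -0.8]] [[0.7 0.9]]
jar [ 0.7435  0.0419 -0.0039] [[ 0.  -0.1]] [[0.  0.1]]
beaker [ 0.7119 -0.1247  0.0064] [[ 0.2 -0.4]] [[0.2 0.4]]
box [0.3981 0.3494 0.0159] [[ 0.2 -0.6]] [[0.2 0.6]]
mouse [ 6.036e-01 -4.488e-01 -6.000e-04] [[ 0.6 -0.7]] [[0.7 0.6]]
pink [0.3986 0.0722 0.0038] [[-0.7  1.7]] [[-0.9 -1.8]]
bottle [0.6794 0.3579 0.0131] [[-0.5  1.5]] [[-0.5 -1.3]]
blue [ 0.7675 -0.2583 -0.0034] [[-0.9  1.4]] [[-0.8 -1.1]]
yel [ 0.39   -0.1907 -0.0037] [[ 0.6 -1.1]] [[0.9 1.3]]
```

The crops confirm the target spatula (steel blade, black handle; scene (175,268), side (343,263)) and the white tile on the aluminium deck. Next I work out the wrist camera offset so I can get close views.

```bash
python3 - <<'E'
from h import *
from scipy.spatial.transform import Rotation as Ro
s=r.sense();K,R,t=cam("wrist");T=Ro.from_quat(s['ee_rot']).as_matrix()
print("cam in tool",T.T@(-R.T@t-s['tcp_pos'])); print((R@T).round(3)); print(K[0,0])
E
```

```text
cam in tool [ 0.08505104 -0.001779   -0.14320109]
[[-0.     1.    -0.   ]
 [-0.945 -0.    -0.327]
 [-0.327  0.     0.945]]
266.3140155754223
```

Call:
arm_command(
  steps=[
    [0,0,-70,315,-480,0,100],
    [0,0,-70,315,-480,0,100],
    [0,0,-70,315,-480,0,100],
    [0,0,-70,315,-480,0,100],
    [0,0,-70,315,-480,0,100],
    [0,0,-70,315,-480,0,100],
    [0,0,-70,315,-480,0,100],
    [0,0,-70,315,-480,0,100],
    [0,0,-70,315,-480,0,100],
    [0,0,-70,315,-480,0,100],
    [0,0,-70,315,-480,0,100],
    [0,0,-70,315,-480,0,100],
    [0,0,-70,315,-480,0,100],
    [0,0,-70,315,-480,0,100],
    [0,0,-70,315,-480,0,100],
    [0,0,-70,315,-480,0,100],
    [0,0,-70,315,-480,0,100],
    [0,0,-70,315,-480,0,100],
  ],
)

```text
t: 3.35
tcp_pos: [0.5498, 0.018, 0.2315]
ee_rot: [-0.674, 0.739, 0.0, 0.0]
contact_force: [-0.1, 0.8, 0.0]
width: 0.0853
```

```bash
python3 - <<'E'
from h import *
s=r.sense(); print(s['t'],s['tcp_pos'],s['joint_positions'].round(3),s['joint_vel'].max(),s['contact_force'])
i=r.camera_info("wrist"); f=r.grab_frame("wrist"); cv2.imwrite("pics/w1.png",f[:,:,::-1]); np.savez("w1.npz",f=f,K=cam("wrist")[0],R=cam("wrist")[1],t=cam("wrist")[2])
cv2.imwrite("pics/w1b.png",cv2.resize(f[:,:,::-1],(800,600),interpolation=cv2.INTER_CUBIC))
for t in ["stage_step","stage_stop","tile_center","stage"]:
    print(t,[(np.round(d['location'],1).tolist(),round(float(d['score']),2)) for d in r.mark_of(t,"wrist")])
E
```

```text
3.35 [0.54978266 0.01803738 0.23150872] [ 0.317  0.255  0.109 -0.    -1.424 -0.409] 0.010224160076561553 [-0.06745816  0.82666397  0.02497337]
stage_step [([249.4, 186.1], 0.85)]
stage_stop [([252.1, 256.2], 0.73)]
tile_center [([362.6, 191.9], 0.9), ([257.0, 153.7], 0.57)]
stage [([252.9, 178.2], 0.93)]
```

View pics/w1b.png

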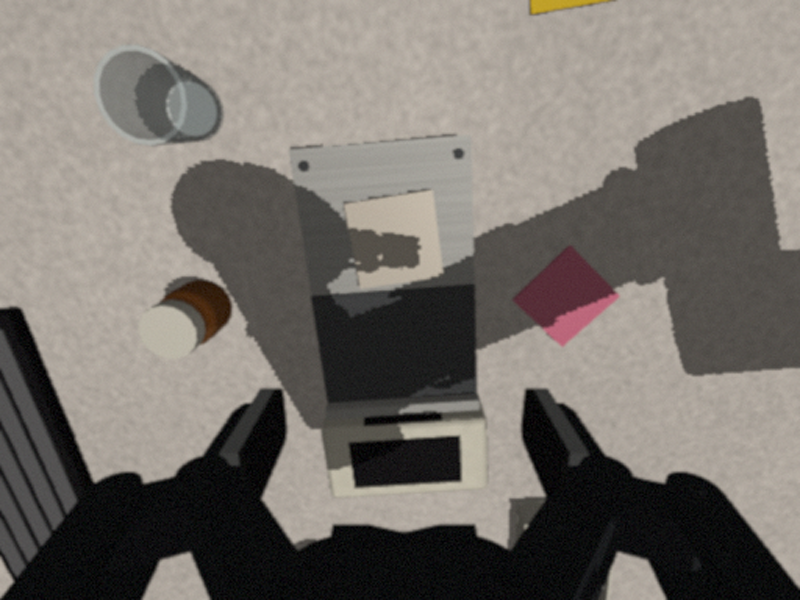

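```bash
python3 - <<'E'
import cv2,numpy as np
f=np.load("w1.npz")['f'][:,:,::-1]
c=f[75:265,175:325]
cv2.imwrite("pics/w1z.png",cv2.resize(cv2.convertScaleAbs(c,alpha=1.3,beta=20),None,fx=4,fy=3.15*1.0 if 0 else 4)[:, :][:600*10])
g=cv2.resize(cv2.convertScaleAbs(c[:150],alpha=1.3,beta=20),None,fx=4,fy=4,interpolation=cv2.INTER_CUBIC); cv2.imwrite("pics/w1z.png",g)
E
```

```text
(no output)
```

View pics/w1z.png

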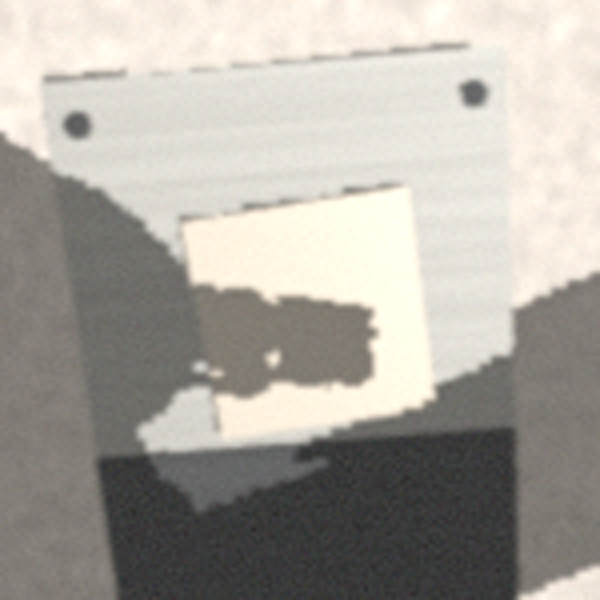

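```bash
cat > fit.py <<'E'
from h import *
from scipy.optimize import least_squares
d=np.load("w1.npz"); W=(d['K'],d['R'],d['t']); S=cam("scene"); D=cam("side")
def tf(p,X): c,s=np.cos(p[2]),np.sin(p[2]); X=np.array(X); return np.c_[p[0]+c*X[:,0]-s*X[:,1],p[1]+s*X[:,0]+c*X[:,1],p[3]+X[:,2]]
obs=[(W,(-118,-70,30),(185.5,94.5)),(W,(-118,70,30),(301.3,85.8)),(W,(0,-70,31.5),(199.8,189.3)),(W,(0,70,31.5),(303.3,182.5)),
(S,(-118,70,30),(218,201.4)),(S,(-118,-70,30),(251,222.4)),(S,(0,70,32),(247.6,184.4)),(S,(0,-70,32),(280,203.6)),
(D,(-118,70,30),(242.6,223)),(D,(-118,-70,30),(286,206.6)),(D,(0,70,32),(219.4,201)),(D,(0,-70,32),(260,187))]
def res(p,o=obs):
    return np.concatenate([proj(None,tf(p,[np.array(X)/1000]),c)[0]-np.array(x) for c,X,x in o])
for o in (obs,obs[:4],obs[4:8],obs[8:]):
    q=least_squares(res,[.55,.035,1.48,0.003],kwargs=dict(o=o)); print(q.x.round(4),np.degrees(q.x[2]).round(2)); print(q.fun.reshape(-1,2).round(1).tolist())
p=least_squares(res,[.55,.035,1.48,0.003]).x
z=p[3]+.038
P=onplane(None,[(220.5,129.5),(277,121.5),(283,172),(230,185)],z,W)
c,s=np.cos(p[2]),np.sin(p[2]); L=(P[:,:2]-p[:2])@np.array([[c,-s],[s,c]])
print("tile corners stage mm",(L*1000).round(1).tolist(), "cent",(L.mean(0)*1000).round(1))
E
python3 fit.py
```

```text
[5.6250e-01 3.7800e-02 1.5555e+00 8.0000e-04] 89.12
[[-0.3, 0.9], [-0.3, 0.1], [-0.5, -0.8], [-0.1, -1.6], [0.0, -1.1], [-0.1, 0.8], [0.1, -1.0], [0.8, -0.1], [-1.6, 1.3], [-0.6, 0.3], [-1.1, -0.5], [0.8, -1.2]]
[0.5623 0.0379 1.551  0.0031] 88.86
[[-0.3, 0.7], [0.6, 0.4], [-0.7, -0.4], [0.3, -0.8]]
[ 0.5476  0.0503  1.5678 -0.0155] 89.83
[[0.5, -0.5], [0.0, 0.6], [-0.4, -0.2], [-0.1, 0.0]]
[ 0.5746  0.054   1.577  -0.0144] 90.36
[[0.1, 0.9], [-0.8, -0.2], [0.3, 0.0], [0.5, -0.8]]
tile corners stage mm [[-75.5, -31.1], [-79.7, 38.7], [-16.0, 43.1], [-3.7, -27.3]] cent [-43.7   5.9]
```

The wrist view shows the tile's corners at (220,130), (277,122), (283,172) and (230,185), on the front deck. Its yaw is about +3.5° and its pad is about 16 mm short of the step, which is within the stated range. Next is a close view of the spatula.

Call:
arm_command(
  steps=[
    [0,0,-43,55,-330,-30,100],
    [0,0,-43,55,-330,-30,100],
    [0,0,-43,55,-330,-30,100],
    [0,0,-43,55,-330,-30,100],
    [0,0,-43,55,-330,-30,100],
    [0,0,-43,55,-330,-30,100],
    [0,0,-43,55,-330,-30,100],
    [0,0,-43,55,-330,-30,100],
    [0,0,-43,55,-330,-30,100],
    [0,0,-43,55,-330,-30,100],
    [0,0,-43,55,-330,-30,100],
    [0,0,-43,55,-330,-30,100],
  ],
)

```text
t: 4.6
tcp_pos: [0.6054, -0.3115, 0.2019]
ee_rot: [-0.357, 0.934, -0.0, 0.0]
contact_force: [-0.6, 0.2, 0.1]
width: 0.0853
```

```bash
python3 - <<'E'
from h import *
s=r.sense(); print(s['t'],s['tcp_pos'],s['joint_positions'].round(3),np.abs(s['joint_vel']).max(),s['contact_force'])
K,R,t=cam("wrist"); f=r.grab_frame("wrist"); np.savez("w2.npz",f=f,K=K,R=R,t=t)
cv2.imwrite("pics/w2b.png",cv2.resize(f[:,:,::-1],(800,600),interpolation=cv2.INTER_CUBIC))
for t in ["spatula","spatula_grip","spatula_tip"]:
    print(t,[(np.round(d['location'],1).tolist(),round(float(d['score']),2)) for d in r.mark_of(t,"wrist")])
E
```

```text
4.6 [ 0.60542674 -0.3114999   0.20188002] [-0.247  0.531  0.447 -0.    -1.487 -0.595] 0.011643958425916518 [-0.57227405  0.15488052  0.06025054]
spatula [([247.3, 181.9], 0.89), ([335.4, 73.4], 0.61), ([214.8, 268.5], 0.59), ([300.6, 294.7], 0.21)]
spatula_grip [([500.1, 90.4], 0.8), ([247.8, 178.0], 0.79), ([216.7, 309.8], 0.7)]
spatula_tip [([252.9, 210.6], 0.95), ([417.1, 139.7], 0.68), ([202.6, 247.5], 0.67)]
```

View pics/w2b.png

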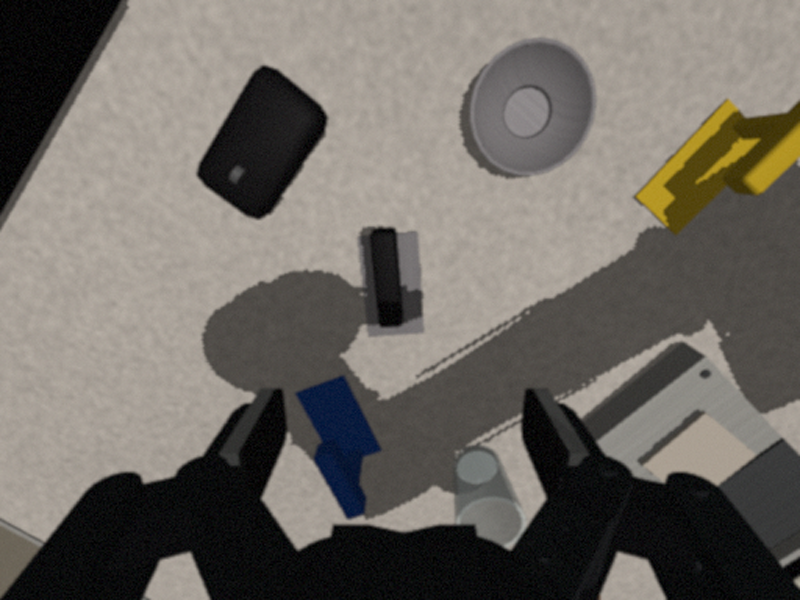

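```bash
python3 - <<'E'
import cv2,numpy as np
f=np.load("w2.npz")['f'][:,:,::-1]
cv2.imwrite("pics/w2z.png",cv2.resize(cv2.convertScaleAbs(f[135:225,210:290],alpha=1.4,beta=20),None,fx=6.5,fy=6.5,interpolation=cv2.INTER_CUBIC))
E
```

```text
(no output)
```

View pics/w2z.png

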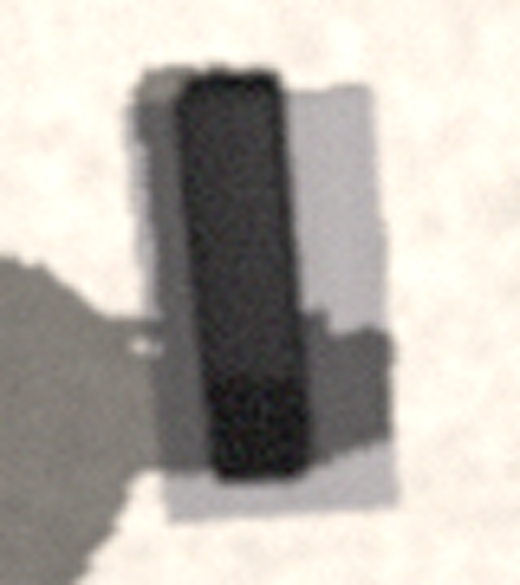

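```bash
cat > fit2.py <<'E'
from h import *
from scipy.optimize import least_squares
d=np.load("w2.npz"); W=(d['K'],d['R'],d['t'])
def tf(p,X): c,s=np.cos(p[2]),np.sin(p[2]); X=np.array(X); return np.c_[p[0]+c*X[:,0]-s*X[:,1],p[1]+s*X[:,0]+c*X[:,1],p[3]+X[:,2]]
obs=[((45,25,2.5),(271.5,212.7)),((45,-25,2.5),(235.8,215)),((-45,25,2.5),(267.2,148.1)),((13,-9,66),(243.5,208.5)),((13,9,66),(256.9,207.3)),((-57,-9,66),(238.2,146.5)),((-57,9,66),(253.1,146.5))]
S=cam("scene");D=cam("side")
o2=[(W,)+o for o in obs]
o3=o2+[(S,(45,25,2.5),(201,268.8)),(S,(45,-25,2.5),(198.8,285)),(D,(45,25,2.5),(332.8,253)),(D,(-45,25,2.5),(332.4,281.2))]
def res(p,o): return np.concatenate([proj(None,tf(p,[np.array(X)/1000]),c)[0]-np.array(x) for c,X,x in o])
for o in (o2[:3],o2[3:],o2,o3):
    q=least_squares(lambda p:np.r_[res(p,o),(p[3])*(3e3 if o is not o3 else 0)],[.62,-.3,.75,0]); print(q.x.round(4),np.degrees(q.x[2]),q.fun.round(1).tolist())
p=q.x
print("grip",tf(p,[(-.022,0,.055)]))
E
python3 fit2.py
```

```text
[ 0.6261 -0.3063  0.8055 -0.    ] 46.1499859636184 [-0.0, -0.1, -0.0, 0.1, 0.1, -0.1, -0.0]
[ 0.6245 -0.3075  0.787  -0.    ] 45.09213152542808 [-1.3, 0.3, 1.3, 0.6, -1.2, 0.1, 1.2, -0.9, -0.1]
[ 0.6249 -0.3071  0.7924 -0.    ] 45.403158321913416 [-0.3, -0.8, -0.3, -1.0, 0.7, -1.0, -1.1, 0.8, 1.4, 1.1, -1.3, 0.8, 1.0, -0.3, -0.1]
[ 0.6256 -0.3067  0.7932 -0.0036] 45.447680902186946 [-0.5, -1.3, -0.3, -1.5, 0.4, -0.8, -1.1, 0.3, 1.2, 0.5, -1.3, 1.0, 0.7, -0.1, 0.9, -0.1, 0.5, 0.2, -0.7, -0.4, -0.6, -1.1, -0.0]
grip [[ 0.61019899 -0.32241971  0.05140444]]
```

Call:
arm_command(
  steps=[
    [0,0,4,4.5,-11,-50,100],
    [0,0,4,4.5,-11,-90,100],
    [0,0,4,4.5,-11,-120,100],
    [0,0,4,4.5,-11,-145,100],
    [0,0,4,4.5,-11,-165,100],
    [0,0,4,4.5,-11,-166,100],
    [0,0,4,4.5,-11,-166,100],
  ],
)

```text
t: 5.38
tcp_pos: [0.6092, -0.3232, 0.0349]
ee_rot: [-0.389, 0.921, 0.0, -0.001]
contact_force: [0.0, -0.0, 0.0]
width: 0.0857
```

```bash
python3 - <<'E'
from h import *
s=r.sense(); print(s['t'],s['tcp_pos'],s['joint_positions'].round(3),s['contact_force'])
f=r.grab_frame("wrist"); 
cv2.imwrite("pics/w3b.png",cv2.resize(f[:,:,::-1],(800,600),interpolation=cv2.INTER_CUBIC))
f=r.grab_frame("side"); 
cv2.imwrite("pics/s3b.png",cv2.resize(f[180:330,260:420,::-1],(800,600)[0:0] or None,fx=4,fy=4,interpolation=cv2.INTER_CUBIC))
E
```

```text
5.3833 [ 0.60924099 -0.3231993   0.03485886] [-0.262  0.637  0.2    0.    -1.135 -0.511] [ 0.02570039 -0.03088776  0.03543424]
```

View pics/w3b.png

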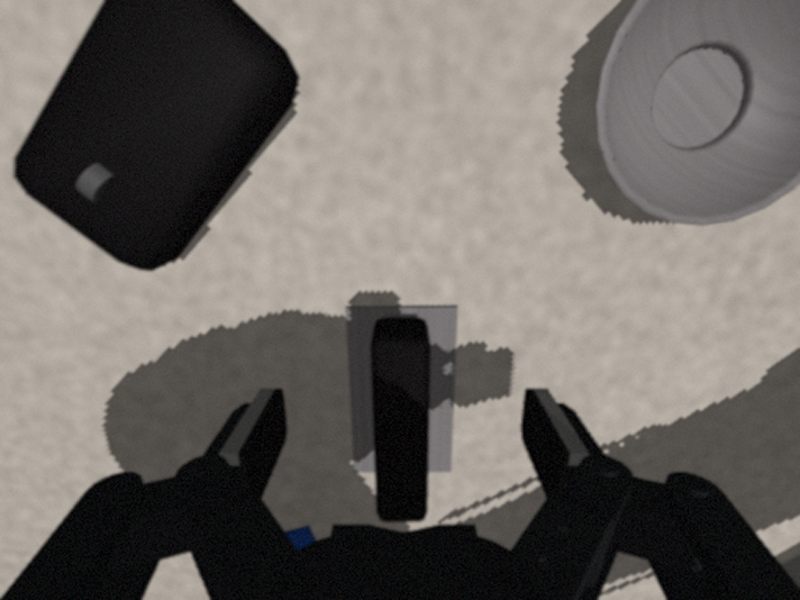

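View pics/s3b.png

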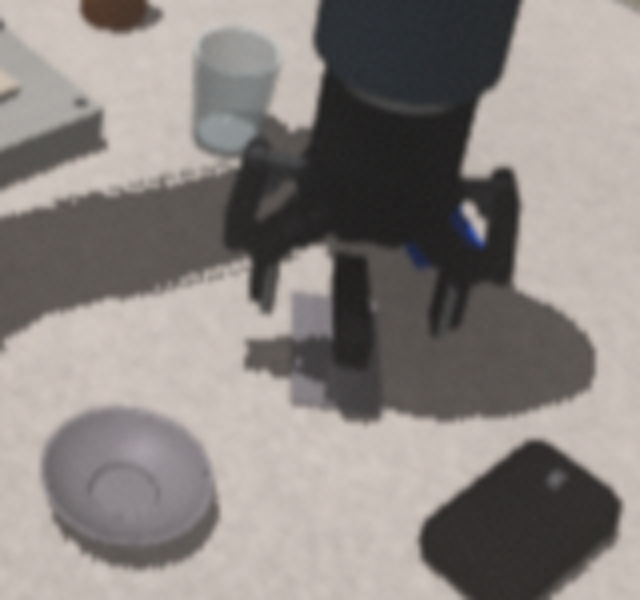

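Call:
arm_command(
  steps=[
    [0,0,0,0,0,0,0],
    [0,0,0,0,0,0,0],
    [0,0,0,0,0,0,0],
    [0,0,0,0,0,0,0],
    [0,0,0,0,0,0,0],
    [0,0,0,0,0,0,0],
    [0,0,0,0,0,0,0],
    [0,0,0,0,0,0,0],
  ],
)

```text
t: 6.15
tcp_pos: [0.6099, -0.3239, 0.0357]
ee_rot: [-0.388, 0.922, -0.0, 0.0]
contact_force: [-0.6, -0.5, 2.2]
width: 0.0168
```

Call:
arm_command(
  steps=[
    [0,0,0,0,0,15,0],
    [0,0,0,0,0,35,0],
    [0,0,5,-10,20,60,0],
    [0,0,12,-20,50,90,0],
    [0,0,18,-30,80,110,0],
    [0,0,24,-40,110,115,0],
    [0,0,30,-50,140,115,0],
    [0,0,36,-54,165,115,0],
    [0,0,41,-54,180,115,0],
    [0,0,43.6,-54,185,115,0],
    [0,0,43.6,-54,185,115,0],
    [0,0,43.6,-54,185,115,0],
  ],
)

```text
t: 7.15
tcp_pos: [0.5553, -0.1386, 0.1499]
ee_rot: [-0.702, 0.712, 0.0, -0.0]
contact_force: [0.9, -1.8, -1.9]
width: 0.0171
```

```bash
python3 - <<'E'
from h import *
s=r.sense(); print(s['t'],s['tcp_pos'],s['ee_rot'],s['joint_positions'].round(3),s['contact_force'],s['width'])
K,R,t=cam("wrist"); f=r.grab_frame("wrist"); np.savez("w4.npz",f=f,K=K,R=R,t=t,tcp=s['tcp_pos'],q=s['ee_rot'])
cv2.imwrite("pics/w4b.png",cv2.resize(f[:,:,::-1],(800,600),interpolation=cv2.INTER_CUBIC))
f=r.grab_frame("side"); 
cv2.imwrite("pics/s4b.png",cv2.resize(f[100:260,180:380,::-1],None,fx=4,fy=3.75,interpolation=cv2.INTER_CUBIC))
E
```

```text
7.15 [ 0.55533928 -0.1386227   0.14992053] [-7.02328829e-01  7.11852527e-01  3.55481353e-04 -2.63479354e-04] [ 0.028  0.336  0.011 -0.    -1.247 -0.042] [ 0.86554677 -1.77318334 -1.89398252] 0.01714993131820792
```

View pics/w4b.png

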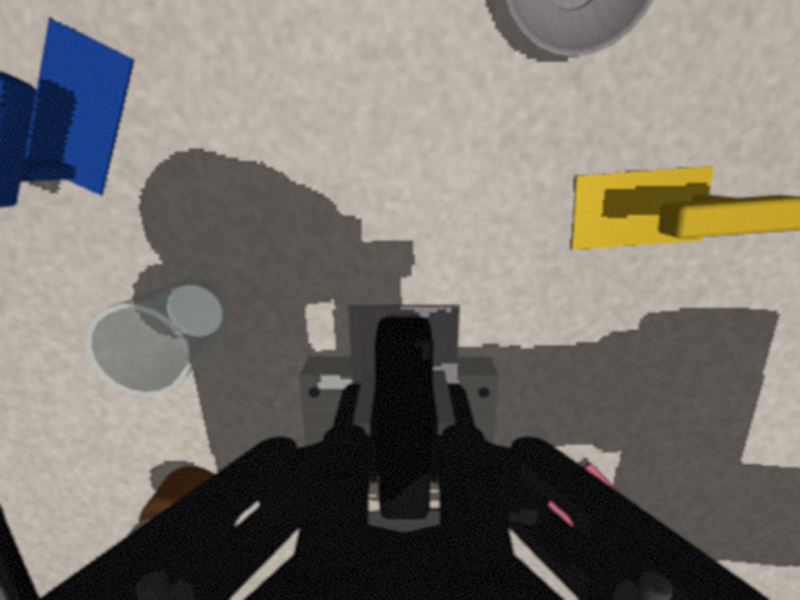

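View pics/s4b.png

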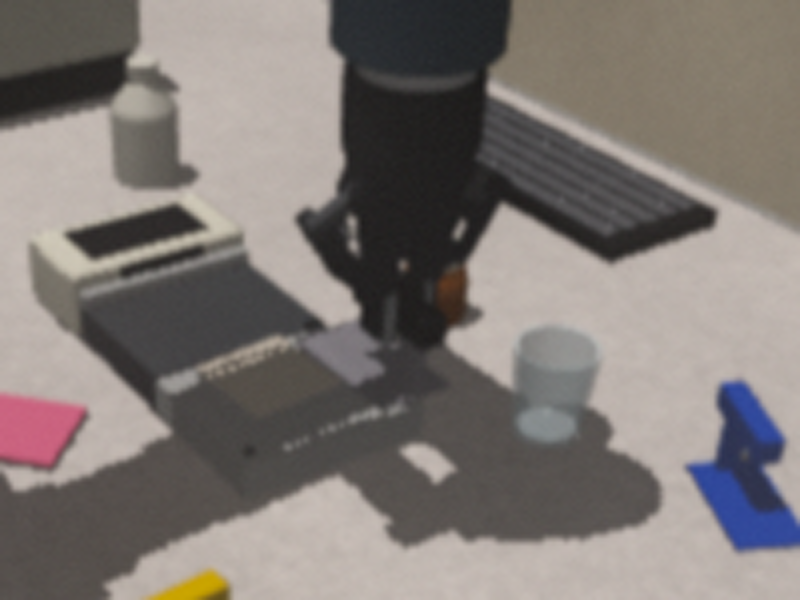

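The wrist picture shows the spatula held level. The blade's rear edge (350–460, 305) is parallel to the stage's front edge (302–497, 358), so the yaw matches. Next I work out the flip path (tip following the arc about the rear lip) and rehearse it in the air.

```bash
cat > plan.py <<'E'
import numpy as np
def pose(th,k=0.4,bias=True,Rr=62.0,A=67.0,B=36.0):
    t=np.radians(th); f=k*t
    P=np.array([8.7,32.5]); C=P+Rr*np.array([-np.cos(t),np.sin(t)])
    tip=C+2.5*np.array([np.sin(f),-np.cos(f)])
    b=np.interp(th,[0,30,60,110],[0,0,3,7]) if bias else 0
    tip=tip+[b,0]
    R=np.array([[np.cos(f),-np.sin(f)],[np.sin(f),np.cos(f)]])
    return tip, tip+R@[-A,B], np.degrees(f)
if __name__=="__main__":
    _,T0,_=pose(0)
    T0[1]+=0
    for th in [0,4,11,20,30,40,50,60,70,80,90,100,108]:
        tip,T,f=pose(th); d=T-T0
        print(th,"tip",tip.round(1),"turn [%.1f,%.2f] shift x%.1f y%.1f z%.1f"%(f,-f*.0175,.0175*d[0],d[0],d[1]))
E
python3 plan.py; python3 -c "
from cell import r; s=r.sense(); print(s['t'],s['tcp_pos'],s['contact_force'],s['torque'])"
```

```text
0 tip [-53.3  30. ] turn [0.0,-0.00] shift x0.0 y0.0 z0.0
4 tip [-53.1  34.3] turn [1.6,-0.03] shift x-0.0 y-0.8 z2.4
11 tip [-52.   41.8] turn [4.4,-0.08] shift x-0.0 y-1.2 z6.6
20 tip [-49.2  51.2] turn [8.0,-0.14] shift x-0.0 y-0.3 z11.6
30 tip [-44.5  61.1] turn [12.0,-0.21] shift x0.0 y2.8 z16.3
40 tip [-37.1  69.9] turn [16.0,-0.28] shift x0.2 y8.9 z20.1
50 tip [-28.3  77.6] turn [20.0,-0.35] shift x0.3 y16.7 z22.6
60 tip [-18.3  83.9] turn [24.0,-0.42] shift x0.5 y26.2 z23.5
70 tip [-7.5 88.6] turn [28.0,-0.49] shift x0.6 y36.7 z22.9
80 tip [ 3.9 91.4] turn [32.0,-0.56] shift x0.8 y48.3 z20.5
90 tip [15.6 92.5] turn [36.0,-0.63] shift x1.1 y60.5 z16.2
100 tip [27.3 91.6] turn [40.0,-0.70] shift x1.3 y73.1 z10.2
108 tip [36.4 89.6] turn [43.2,-0.76] shift x1.5 y83.2 z4.0
7.25 [ 0.55544229 -0.13931508  0.14990102] [ 0.65844312 -0.65911879 -1.9468333 ] [-0.04912056  0.00599455  0.03396718]
```

Call:
arm_command(
  steps=[
    [4.4,-0.1,0,0,-1.2,6.6,0],
    [8,-0.1,0,0,-0.3,11.6,0],
    [12,-0.2,0,0,2.8,16.3,0],
    [16,-0.3,0,0.2,8.9,20.1,0],
    [20,-0.35,0,0.3,16.7,22.6,0],
    [24,-0.4,0,0.5,26.2,23.5,0],
  ],
)

```text
t: 7.75
tcp_pos: [0.5566, -0.1139, 0.1744]
ee_rot: [-0.686, 0.697, 0.146, 0.15]
contact_force: [-0.3, -0.5, -2.3]
width: 0.0171
```

```bash
python3 - <<'E'
from h import *
from scipy.spatial.transform import Rotation as Ro
s=r.sense(); print(s['t'],(s['tcp_pos']-[0.55544,-.13932,.14990])*1000,(Ro.from_quat(s['ee_rot'])*Ro.from_quat([-7.02328829e-01 , 7.11852527e-01,0,0]).inv()).as_rotvec(degrees=True),s['joint_positions'].round(3),s['joint_vel'].round(2),s['contact_force'])
E
```

```text
7.75 [ 1.13850099 25.41939641 24.54900151] [24.1373887  -0.50933117 -0.07505854] [-0.209  0.412  0.264 -0.414 -1.512  0.238] [-0.35  0.18  0.27 -0.79 -0.42  0.34] [-0.33079526 -0.50834743 -2.31877184]
```

Call:
arm_command(
  steps=[
    [4,-0.1,0,0.1,10.5,-0.6,0],
    [8,-0.15,0,0.3,22,-3,0],
    [12,-0.2,0,0.6,34.3,-7.3,0],
    [16,-0.3,0,0.8,47,-13.3,0],
    [19.2,-0.35,0,1,57,-19.5,0],
    [19.2,-0.35,0,1,57,-19.5,0],
  ],
)

```text
t: 8.25
tcp_pos: [0.5559, -0.0563, 0.1509]
ee_rot: [-0.651, 0.663, 0.261, 0.263]
contact_force: [-0.8, -0.4, -2.5]
width: 0.0172
```

```bash
python3 - <<'E'
from h import *
from scipy.spatial.transform import Rotation as Ro
s=r.sense(); print(s['t'],(s['tcp_pos']-[0.55544,-.13932,.14990])*1000,(Ro.from_quat(s['ee_rot'])*Ro.from_quat([-7.02328829e-01 , 7.11852527e-01,0,0]).inv()).as_rotvec(degrees=True),s['joint_positions'].round(3),s['joint_vel'].round(2),s['contact_force'])
f=r.grab_frame("side"); 
cv2.imwrite("pics/s5b.png",cv2.resize(f[100:260,180:380,::-1],None,fx=4,fy=3.75,interpolation=cv2.INTER_CUBIC))
E
```

```text
8.25 [ 0.43926724 83.00762751  1.02932864] [43.45512978 -0.46705164 -0.28732589] [-0.319  0.507  0.279 -0.716 -1.608  0.373] [ 0.03 -0.04  0.03  0.09  0.02 -0.04] [-0.81165368 -0.42997928 -2.47701091]
```

View pics/s5b.png

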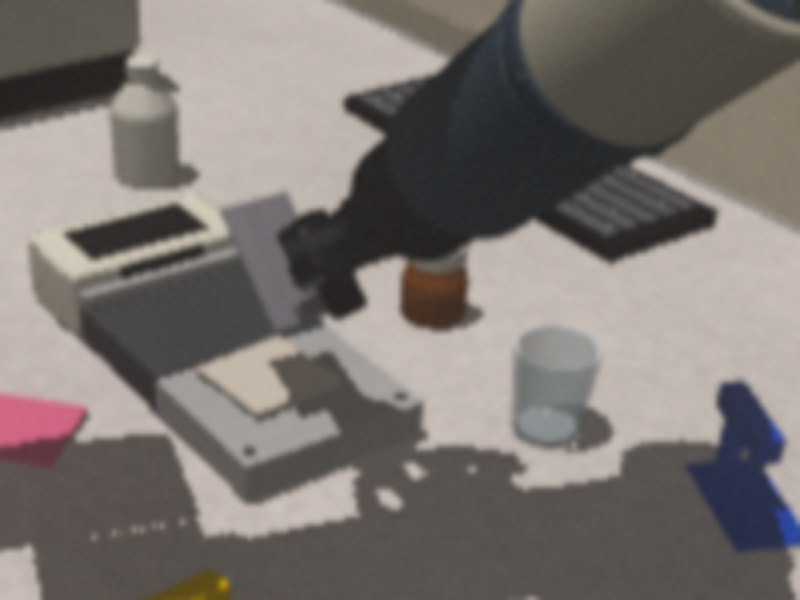

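The rehearsal tracked within about 2 mm, with joints well inside their ranges. Next I level the spatula and come down in front of the tile.

Call:
arm_command(
  steps=[
    [-7,0.1,0,0,-15,8,0],
    [-14,0.2,0,0,-30,10,0],
    [-21,0.35,0,0,-45,10,0],
    [-28,0.5,0,0,-55,0,0],
    [-35,0.6,0,0,-60,-15,0],
    [-42,0.7,0,0,-63,-35,0],
    [-43.2,0.75,0,0,-63,-55,0],
    [-43.2,0.75,0,0,-63,-66,0],
    [-43.2,0.75,0,0,-63,-66,0],
    [-43.2,0.75,0,0,-63,-66,0],
    [-43.2,0.75,0,0,-63,-66,0],
    [-43.2,0.75,0,0,-63,-66,0],
  ],
)

```text
t: 9.3
tcp_pos: [0.5584, -0.1193, 0.0901]
ee_rot: [-0.702, 0.712, -0.001, 0.001]
contact_force: [-0.3, -0.1, -1.0]
width: 0.0174
```

```bash
python3 - <<'E'
from h import *
from scipy.spatial.transform import Rotation as Ro
s=r.sense(); print(s['t'],s['tcp_pos'],(Ro.from_quat(s['ee_rot'])*Ro.from_quat([-7.02328829e-01 , 7.11852527e-01,0,0]).inv()).as_rotvec(degrees=True),s['contact_force'],s['torque'])
for n,b in [("side",(210,150,310,235)),("scene",(190,165,300,250))]:
    f=r.grab_frame(n)[b[1]:b[3],b[0]:b[2],::-1]
    cv2.imwrite(f"pics/a6_{n}.png",cv2.resize(f,None,fx=7,fy=7,interpolation=cv2.INTER_CUBIC))
E
```

```text
9.3 [ 0.55844712 -0.11925691  0.09011249] [-0.02269155 -0.1997705   0.01508666] [-0.27594397 -0.13856053 -0.95343673] [-0.07061575  0.02692098  0.01943037]
```

View pics/a6_side.png

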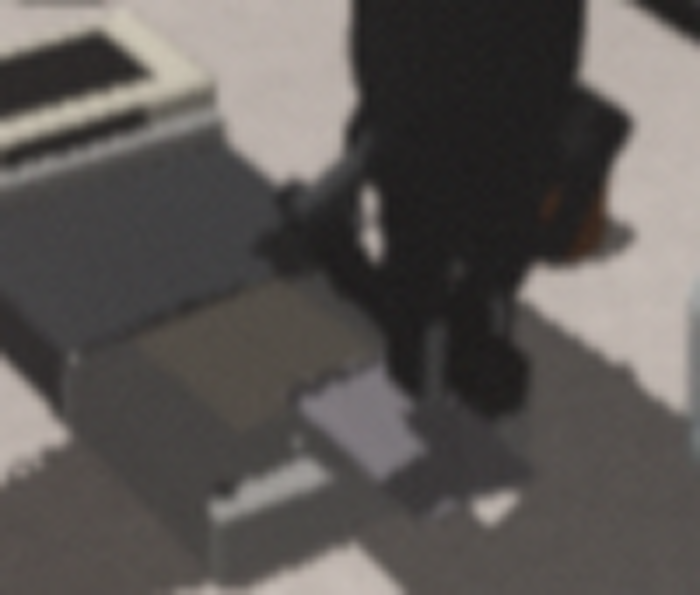

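View pics/a6_scene.png

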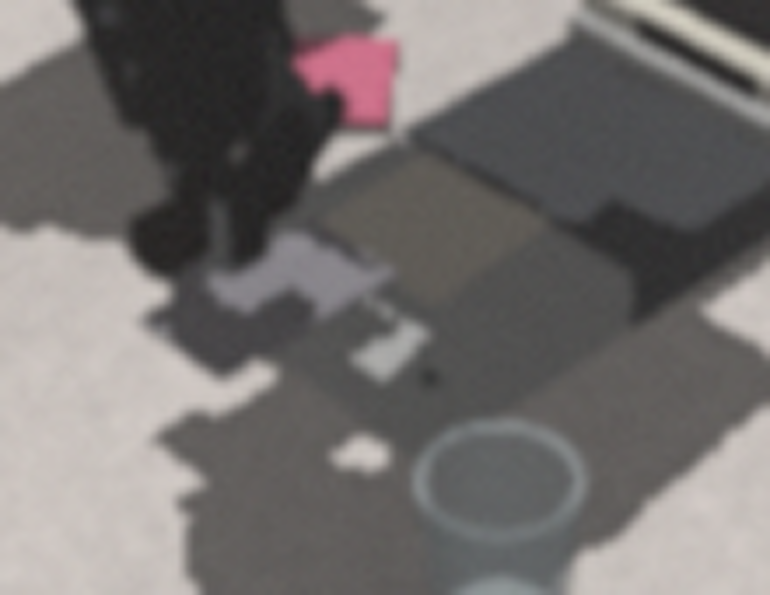

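```bash
python3 - <<'E'
from h import *
S=cam("scene");D=cam("side")
P=np.array([.5584+.0012,-.1193+.067,.0566])
for sg in (-1,1):
    C=P+[sg*.025,0,0]; print(C,proj("scene",C).round(1),proj("side",C).round(1))
a=tri([(S,(230.7,198.1)),(D,(252.9,207.1))]); b=tri([(S,(246,204.3)),(D,(264.3,202.1))]); print(a,b,np.degrees(np.arctan2(*(b-a)[[1,0]])))
E
```

```text
[ 0.5346 -0.0523  0.0566] [[234.5 195.7]] [[249.8 205.1]]
[ 0.5846 -0.0523  0.0566] [[246.7 203.4]] [[265.5 199.1]]
[ 0.53528012 -0.06670566  0.05762369] [ 0.58058433 -0.05193248  0.0494016 ] 18.060545311352172
```

Call:
arm_command(
  steps=[
    [0,0,0,0,0,-6,0],
    [0,0,0,0,0,-12,0],
    [0,0,0,0,0,-15,0],
    [0,0,0,0,0,-17,0],
    [0,0,0,0,0,-17,0],
    [0,0,0,0,0,-17,0],
  ],
)

```text
t: 9.9
tcp_pos: [0.5571, -0.1187, 0.0711]
ee_rot: [-0.703, 0.711, 0.0, -0.0]
contact_force: [0.1, -0.3, -1.4]
width: 0.0171
```

Call:
arm_command(
  steps=[
    [0,0,0,0,0,-1,0],
    [0,0,0,0,0,-1,0],
  ],
)

```text
t: 10.07
tcp_pos: [0.5572, -0.1186, 0.0703]
ee_rot: [-0.703, 0.711, -0.0, 0.0]
contact_force: [-0.6, 0.1, -1.4]
width: 0.0169
```

Call:
arm_command(
  steps=[
    [0,0,0,0,0,-1,0],
    [0,0,0,0,0,-1,0],
  ],
)

```text
t: 10.23
tcp_pos: [0.5571, -0.1186, 0.0692]
ee_rot: [-0.703, 0.711, 0.0, 0.0]
contact_force: [1.0, -0.1, -1.3]
width: 0.017
```

Call:
arm_command(
  steps=[
    [0,0,0,0,0,-0.7,0],
    [0,0,0,0,0,-0.7,0],
  ],
)

```text
t: 10.4
tcp_pos: [0.5572, -0.1187, 0.0691]
ee_rot: [-0.703, 0.711, -0.0, 0.0]
contact_force: [-1.6, 0.1, 2.0]
width: 0.0169
```

Call:
arm_command(
  steps=[
    [0,0,0,0,0,-0.7,0],
    [0,0,0,0,0,-0.7,0],
  ],
)

```text
t: 10.57
tcp_pos: [0.5573, -0.1189, 0.069]
ee_rot: [-0.703, 0.711, -0.0, 0.0]
contact_force: [-3.3, -0.1, 6.0]
width: 0.0172
```

```bash
python3 - <<'E'
from h import *
s=r.sense(); print(s['t'],s['tcp_pos'],s['contact_force'],s['torque'])
E
```

```text
10.5667 [ 0.55728809 -0.11887137  0.06895802] [-3.2527729  -0.05343114  6.00023286] [0.2761776  1.16057762 0.04471737]
```

Call:
arm_command(
  steps=[
    [0,0,0,0,0,1.7,0],
    [0,0,0,0,0,1.7,0],
    [0,0,0,0,0,1.7,0],
  ],
)

```text
t: 10.82
tcp_pos: [0.5571, -0.1185, 0.0693]
ee_rot: [-0.703, 0.712, 0.0, 0.0]
contact_force: [-0.7, -0.5, -1.1]
width: 0.0174
```

```bash
python3 - <<'E'
from h import *
s=r.sense(); print(s['t'],s['tcp_pos'],s['contact_force'],s['torque'])
E
```

```text
10.8167 [ 0.55714621 -0.11850419  0.06934502] [-0.74752571 -0.54147464 -1.09765945] [ 0.00375265 -0.06456094  0.00785197]
```

Call:
arm_command(
  steps=[
    [-1.5,0,0,0,0,1.7,0],
    [-1.5,0,0,0,0,1.7,0],
    [-1.5,0,0,0,0,1.7,0],
  ],
)

```text
t: 11.07
tcp_pos: [0.557, -0.1183, 0.0709]
ee_rot: [-0.703, 0.711, -0.009, -0.009]
contact_force: [0.1, -0.7, -1.6]
width: 0.0172
```

```bash
python3 - <<'E'
from h import *
s=r.sense(); print(s['t'],s['tcp_pos'],s['contact_force'],s['torque'])
E
```

```text
11.0667 [ 0.55695664 -0.11825068  0.07091641] [ 0.12921021 -0.73973407 -1.55105346] [0.12539901 0.02979169 0.00524727]
```

Call:
arm_command(
  steps=[
    [0,0,0,0,0,-1,0],
    [0,0,0,0,0,-1,0],
  ],
)

```text
t: 11.23
tcp_pos: [0.5571, -0.1186, 0.0705]
ee_rot: [-0.703, 0.711, -0.009, -0.009]
contact_force: [-1.5, 0.5, 3.2]
width: 0.0168
```

```bash
python3 - <<'E'
from h import *
s=r.sense(); print(s['t'],s['tcp_pos'],s['contact_force'],s['torque'])
E
```

```text
11.2333 [ 0.55710154 -0.1186068   0.07047908] [-1.45676863  0.48960779  3.19415005] [0.59655077 0.6399723  0.14555763]
```

Call:
arm_command(
  steps=[
    [0,0,0,0,0,1,0],
    [0,0,0,0,2,1,0],
    [0,0,0,0,5,1,0],
    [0,0,0,0,8,1,0],
    [0,0,0,0,11,1,0],
    [0,0,0,0,13,1,0],
    [0,0,0,0,13,1,0],
  ],
)

```text
t: 11.82
tcp_pos: [0.5572, -0.1051, 0.0712]
ee_rot: [-0.703, 0.711, -0.009, -0.009]
contact_force: [-0.5, 0.5, -2.7]
width: 0.0173
```

```bash
python3 - <<'E'
from h import *
s=r.sense(); print(s['t'],s['tcp_pos'],s['contact_force'],s['torque'])
for n,b in [("side",(210,150,310,235)),("scene",(190,165,300,250))]:
    f=r.grab_frame(n)[b[1]:b[3],b[0]:b[2],::-1]
    cv2.imwrite(f"pics/a7_{n}.png",cv2.resize(cv2.convertScaleAbs(f,alpha=1.5,beta=20),None,fx=7,fy=7,interpolation=cv2.INTER_CUBIC))
E
```

```text
11.8167 [ 0.55715923 -0.10508399  0.07122471] [-0.49947591  0.52535709 -2.72870466] [0.08007383 0.01635899 0.04875322]
```

View pics/a7_side.png

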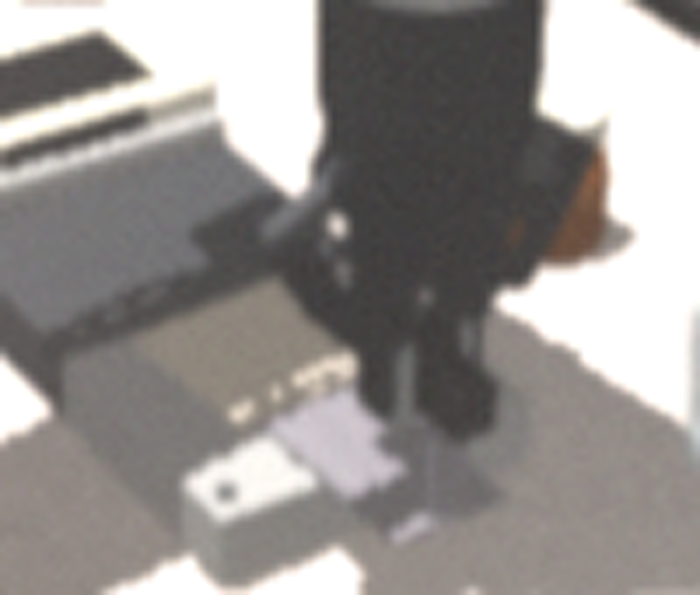

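View pics/a7_scene.png

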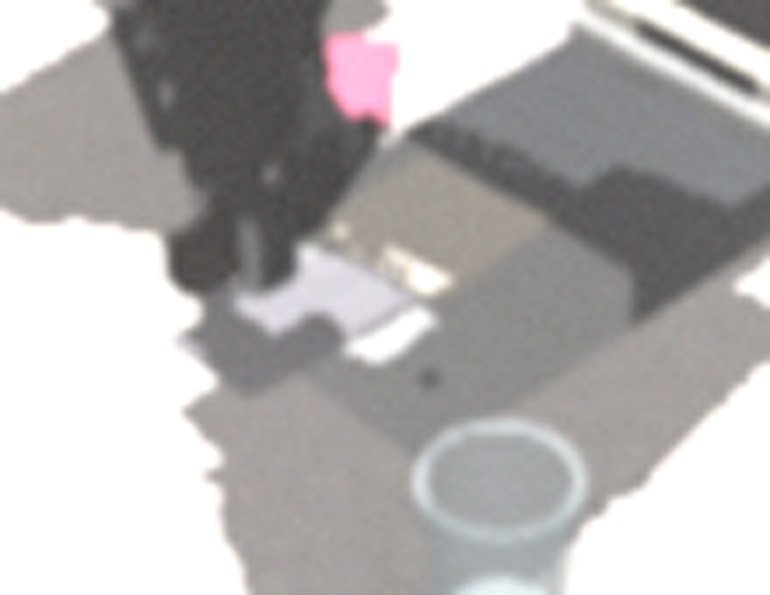

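Call:
arm_command(
  steps=[
    [0,0,0,0,2,0,0],
    [0,0,0,0,4,0,0],
    [0,0,0,0,6,0,0],
    [0,0,0,0,6,0,0],
  ],
)

```text
t: 12.25
tcp_pos: [0.5571, -0.0993, 0.0713]
ee_rot: [-0.703, 0.711, -0.009, -0.009]
contact_force: [-0.6, -0.9, -2.1]
width: 0.0169
```

Call:
arm_command(
  steps=[
    [0,0,0,0,2,0,0],
    [0,0,0,0,4,0,0],
    [0,0,0,0,6,0,0],
    [0,0,0,0,6,0,0],
  ],
)

```text
t: 12.58
tcp_pos: [0.5572, -0.0932, 0.0713]
ee_rot: [-0.703, 0.711, -0.009, -0.009]
contact_force: [-0.5, 0.1, -2.3]
width: 0.017
```

```bash
python3 - <<'E'
from h import *
s=r.sense(); print(s['t'],s['tcp_pos'],s['contact_force'],s['torque'])
for n,b in [("side",(210,150,310,235)),("scene",(190,165,300,250))]:
    f=r.grab_frame(n)[b[1]:b[3],b[0]:b[2],::-1]
    cv2.imwrite(f"pics/a8_{n}.png",cv2.resize(cv2.convertScaleAbs(f,alpha=1.5,beta=20),None,fx=7,fy=7,interpolation=cv2.INTER_CUBIC))
E
```

```text
12.5833 [ 0.55720635 -0.09320586  0.07129419] [-0.45989944  0.12439166 -2.28047203] [0.07905691 0.02137338 0.02748627]
```

View pics/a8_side.png

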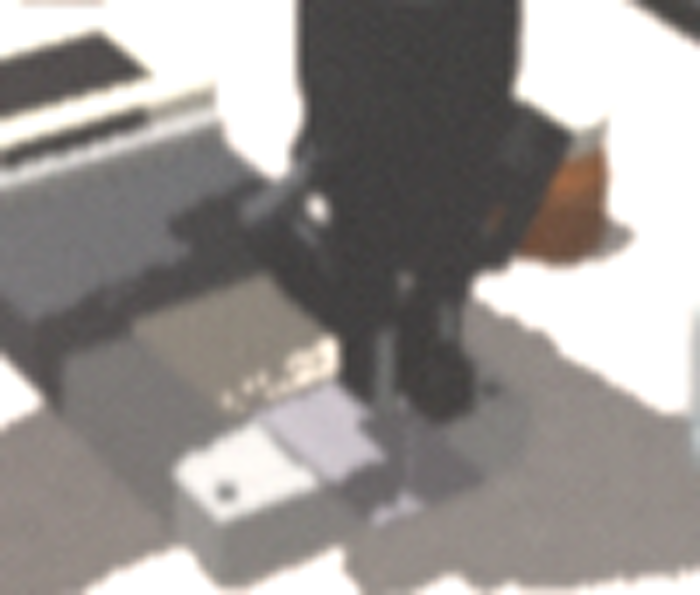

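View pics/a8_scene.png

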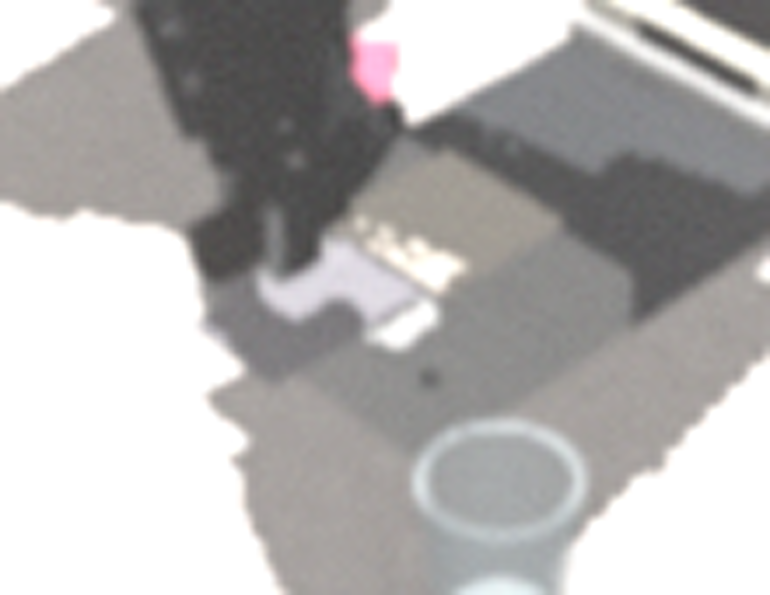

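Call:
arm_command(
  steps=[
    [0,0,0,0,2,0,0],
    [0,0,0,0,4,0,0],
    [0,0,0,0,4,0,0],
  ],
)

```text
t: 12.93
tcp_pos: [0.5572, -0.0893, 0.0713]
ee_rot: [-0.703, 0.711, -0.009, -0.009]
contact_force: [1.1, 0.3, -1.9]
width: 0.0173
```

Call:
arm_command(
  steps=[
    [0,0,0,0,1.5,0,0],
    [0,0,0,0,3,0,0],
    [0,0,0,0,3,0,0],
  ],
)

```text
t: 13.18
tcp_pos: [0.5572, -0.0863, 0.0713]
ee_rot: [-0.703, 0.711, -0.009, -0.009]
contact_force: [1.0, 0.1, -1.0]
width: 0.0175
```

Call:
arm_command(
  steps=[
    [0,0,0,0,1,0,0],
    [0,0,0,0,1.5,0,0],
    [0,0,0,0,1.5,0,0],
  ],
)

```text
t: 13.43
tcp_pos: [0.5572, -0.085, 0.0713]
ee_rot: [-0.703, 0.711, -0.009, -0.009]
contact_force: [0.4, -0.3, -1.6]
width: 0.0169
```

Call:
arm_command(
  steps=[
    [0,0,0,0,0.8,0,0],
    [0,0,0,0,0.8,0,0],
  ],
)

```text
t: 13.6
tcp_pos: [0.5571, -0.0842, 0.0713]
ee_rot: [-0.703, 0.711, -0.009, -0.009]
contact_force: [1.1, -0.7, -1.3]
width: 0.0167
```

Call:
arm_command(
  steps=[
    [0,0,0,0,0.8,0,0],
    [0,0,0,0,0.8,0,0],
  ],
)

```text
t: 13.77
tcp_pos: [0.5571, -0.0837, 0.0714]
ee_rot: [-0.703, 0.711, -0.009, -0.009]
contact_force: [-0.6, -1.0, 0.2]
width: 0.0172
```

Call:
arm_command(
  steps=[
    [0,0,0,0,0.6,0,0],
    [0,0,0,0,0.6,0,0],
  ],
)

```text
t: 13.93
tcp_pos: [0.5571, -0.0835, 0.0715]
ee_rot: [-0.703, 0.711, -0.01, -0.01]
contact_force: [0.9, -3.8, -0.3]
width: 0.017
```

Call:
arm_command(
  steps=[
    [0,0,0,0,0.6,0,0],
    [0,0,0,0,0.6,0,0],
  ],
)

```text
t: 14.1
tcp_pos: [0.5571, -0.0833, 0.0716]
ee_rot: [-0.703, 0.711, -0.01, -0.01]
contact_force: [-0.2, -5.9, 0.2]
width: 0.0171
```

```bash
python3 - <<'E'
from h import *
s=r.sense(); print(s['t'],s['tcp_pos'],s['contact_force'],s['torque'])
for n,b in [("side",(210,150,310,235)),("scene",(190,165,300,250))]:
    f=r.grab_frame(n)[b[1]:b[3],b[0]:b[2],::-1]
    cv2.imwrite(f"pics/a9_{n}.png",cv2.resize(cv2.convertScaleAbs(f,alpha=1.5,beta=20),None,fx=7,fy=7,interpolation=cv2.INTER_CUBIC))
E
```

```text
14.1 [ 0.55710245 -0.08333099  0.07162395] [-0.16942834 -5.90630284  0.23929437] [-2.24827438  0.146722   -0.02849062]
```

View pics/a9_side.png

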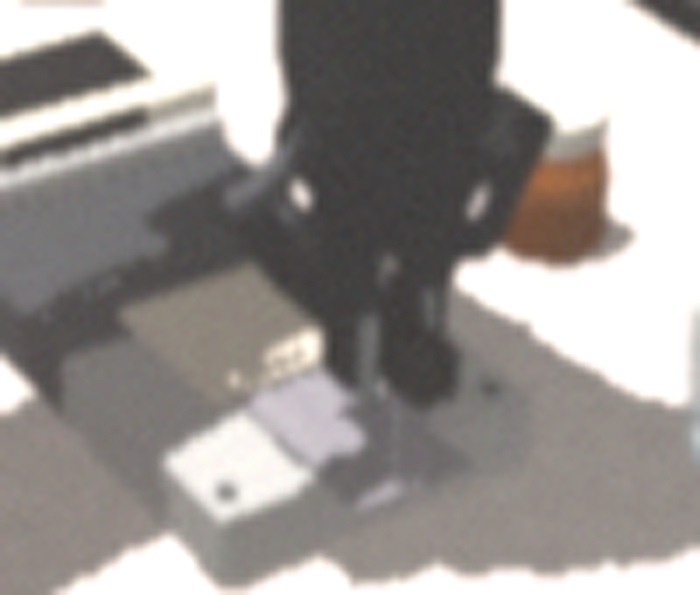

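View pics/a9_scene.png

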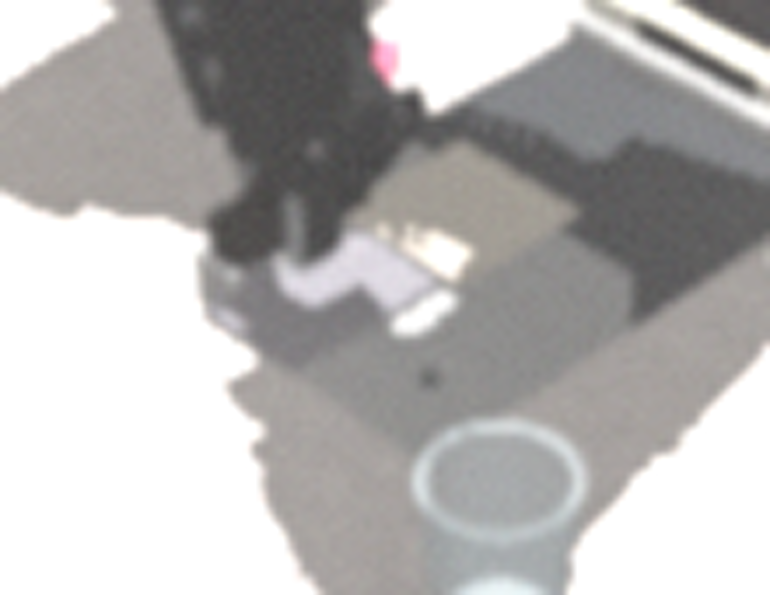

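Call:
arm_command(
  steps=[
    [0,0,0,0,0,0,0],
    [0,0,0,0,0,0,0],
    [0,0,0,0,0,0,0],
    [0,0,0,0,0,0,0],
    [0,0,0,0,0,0,0],
    [0,0,0,0,0,0,0],
  ],
)

```text
t: 14.7
tcp_pos: [0.5571, -0.0834, 0.0716]
ee_rot: [-0.703, 0.711, -0.01, -0.01]
contact_force: [-0.6, -6.5, 0.2]
width: 0.0172
```

```bash
python3 - <<'E'
import numpy as np
from plan import pose
f0=np.radians(-1.6);R=np.array([[np.cos(f0),-np.sin(f0)],[np.sin(f0),np.cos(f0)]])
T0=np.array([-54.1,30.6])+R@[-67,36]
for th in [5,12,20,30,40,50,60,70,80,90,100,108]:
    t=np.radians(th); tip,T,f=pose(th)
    d=T-T0
    if th==5:
        d=d+np.array([-54*np.cos(t)+4*np.sin(t),30+54*np.sin(t)+4*np.cos(t)])-(np.array([8.7,32.5])+62*np.array([-np.cos(t),np.sin(t)]))
    print(th,"turn %.1f %.2f  shift %.1f %.1f %.1f"%(f+1.6,-(f+1.6)*.0175,d[0]*.0175,d[0]-0.8,d[1]))
E
```

```text
5 turn 3.6 -0.06  shift -0.0 -2.3 1.4
12 turn 6.4 -0.11  shift -0.0 -2.2 4.7
20 turn 9.6 -0.17  shift -0.0 -1.3 9.1
30 turn 13.6 -0.24  shift 0.0 1.8 13.9
40 turn 17.6 -0.31  shift 0.2 7.8 17.6
50 turn 21.6 -0.38  shift 0.3 15.7 20.1
60 turn 25.6 -0.45  shift 0.5 25.1 21.1
70 turn 29.6 -0.52  shift 0.6 35.7 20.4
80 turn 33.6 -0.59  shift 0.8 47.2 18.0
90 turn 37.6 -0.66  shift 1.1 59.5 13.8
100 turn 41.6 -0.73  shift 1.3 72.1 7.7
108 turn 44.8 -0.78  shift 1.5 82.2 1.6
```

Call:
arm_command(
  steps=[
    [3.6,-0.1,0,0,-2.3,1.4,0],
    [6.4,-0.1,0,0,-2.2,4.7,0],
    [9.6,-0.2,0,0,-1.3,9.1,0],
    [13.6,-0.25,0,0,1.8,13.9,0],
    [17.6,-0.3,0,0.2,7.8,17.6,0],
    [21.6,-0.4,0,0.3,15.7,20.1,0],
    [25.6,-0.45,0,0.5,25.1,21.1,0],
  ],
)

```text
t: 15.28
tcp_pos: [0.5585, -0.0571, 0.0935]
ee_rot: [-0.687, 0.695, 0.146, 0.152]
contact_force: [-1.1, -2.1, 0.6]
width: 0.0172
```

```bash
python3 - <<'E'
from h import *
s=r.sense(); print(s['t'],s['tcp_pos'],s['contact_force'],s['torque'])
f=r.grab_frame("side")[140:240,190:320,::-1]
cv2.imwrite("pics/b1_side.png",cv2.resize(cv2.convertScaleAbs(f,alpha=1.5,beta=20),None,fx=6,fy=6,interpolation=cv2.INTER_CUBIC))
E
```

```text
15.2833 [ 0.55854522 -0.05707953  0.09346235] [-1.08171601 -2.10058845  0.59976261] [-1.65254547  0.22923069  0.12559999]
```

View pics/b1_side.png

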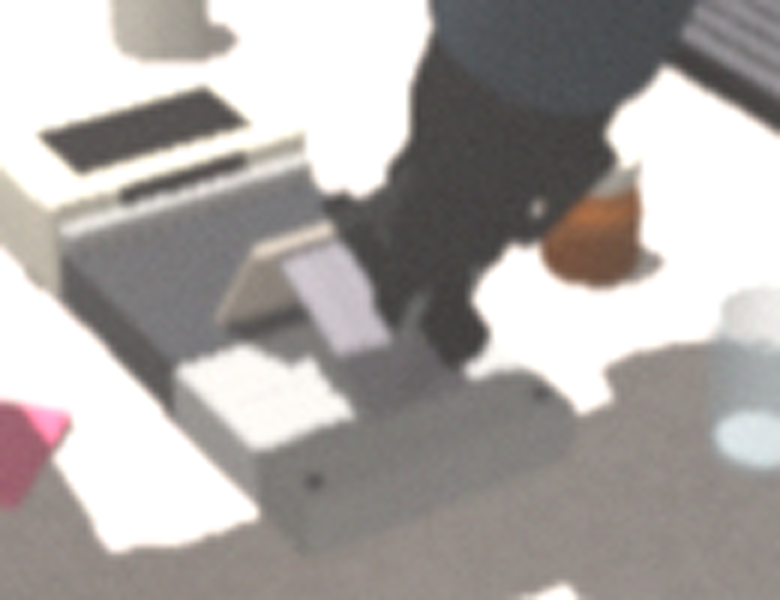

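Call:
arm_command(
  steps=[
    [4,-0.1,0,0.1,10.6,-0.7,0],
    [8,-0.15,0,0.3,22,-3,0],
    [12,-0.2,0,0.6,34.4,-7.3,0],
    [16,-0.3,0,0.8,47,-13,0],
    [18,-0.3,0,1,54,-14,0],
  ],
)

```text
t: 15.75
tcp_pos: [0.5581, -0.0025, 0.0769]
ee_rot: [-0.655, 0.664, 0.253, 0.257]
contact_force: [-0.0, 0.1, -2.2]
width: 0.0171
```

```bash
python3 - <<'E'
from h import *
s=r.sense(); print(s['t'],s['tcp_pos'],s['contact_force'],s['torque'])
for n,b in [("side",(190,140,320,240)),("scene",(190,150,320,250))]:
    f=r.grab_frame(n)[b[1]:b[3],b[0]:b[2],::-1]
    cv2.imwrite(f"pics/b2_{n}.png",cv2.resize(cv2.convertScaleAbs(f,alpha=1.5,beta=20),None,fx=6,fy=6,interpolation=cv2.INTER_CUBIC))
E
```

```text
15.75 [ 0.55811777 -0.00249343  0.07687164] [-0.01958296  0.06863196 -2.17120304] [-2.53243345  0.06506991  0.06345604]
```

View pics/b2_side.png

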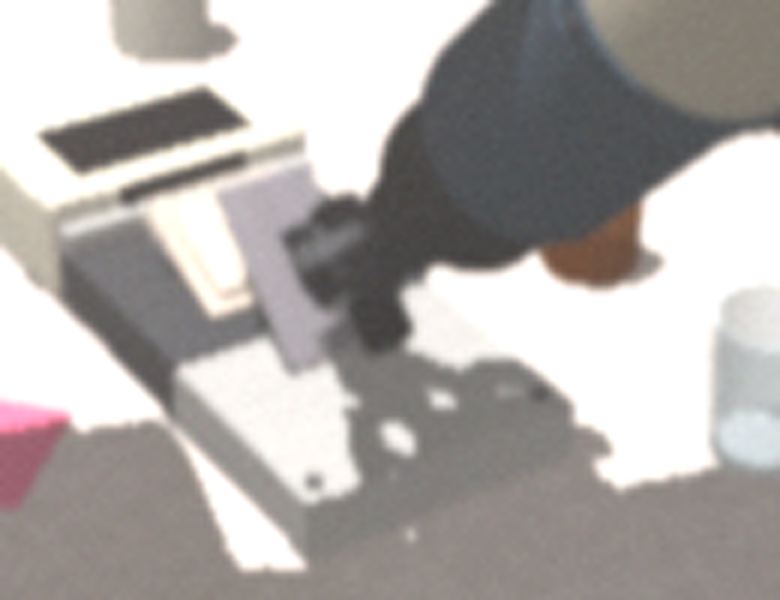

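View pics/b2_scene.png

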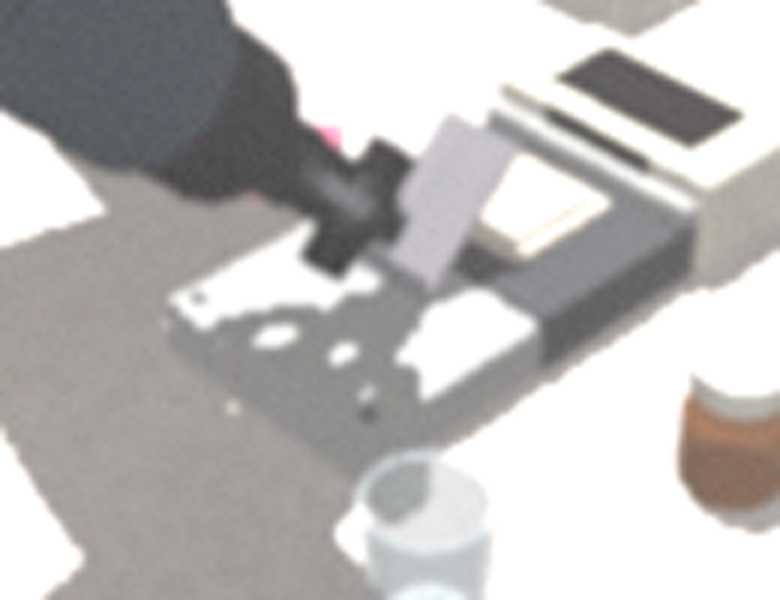

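The side and scene views show the tile face up on the dark rear deck, with the raised pad visible. In the scene crop it lies at about (545,205). Next I retract, level the blade and look at the gap to the stop.

Call:
arm_command(
  steps=[
    [-5,0.1,0,0,-15,8,0],
    [-11,0.2,0,0,-35,12,0],
    [-18,0.3,0,0,-44,12,0],
    [-25,0.4,0,0,-44,12,0],
    [-32,0.5,0,0,-44,12,0],
    [-38,0.65,0,0,-44,12,0],
    [-43.6,0.75,0,0,-44,12,0],
    [-43.6,0.75,0,0,-44,12,0],
    [-43.6,0.75,0,0,-44,12,0],
    [-43.6,0.75,0,0,-44,12,0],
  ],
)

```text
t: 16.68
tcp_pos: [0.5589, -0.0465, 0.0909]
ee_rot: [-0.703, 0.711, -0.009, -0.008]
contact_force: [0.6, -0.5, -0.4]
width: 0.0174
```

```bash
python3 - <<'E'
from h import *
from scipy.spatial.transform import Rotation as Ro
s=r.sense(); print(s['t'],s['tcp_pos'],(Ro.from_quat(s['ee_rot'])*Ro.from_quat([-7.02328829e-01 , 7.11852527e-01,0,0]).inv()).as_rotvec(degrees=True),s['contact_force'],s['torque'])
for n,b in [("side",(190,140,320,240)),("scene",(190,150,320,250))]:
    f=r.grab_frame(n)[b[1]:b[3],b[0]:b[2],::-1]
    cv2.imwrite(f"pics/b3_{n}.png",cv2.resize(cv2.convertScaleAbs(f,alpha=1.5,beta=20),None,fx=6,fy=6,interpolation=cv2.INTER_CUBIC))
E
```

```text
16.6833 [ 0.55894529 -0.04653351  0.0909287 ] [-1.44645201 -0.0757999   0.11988274] [ 0.57021854 -0.54314508 -0.44597074] [ 0.04256428  0.00056492 -0.00016675]
```

View pics/b3_side.png

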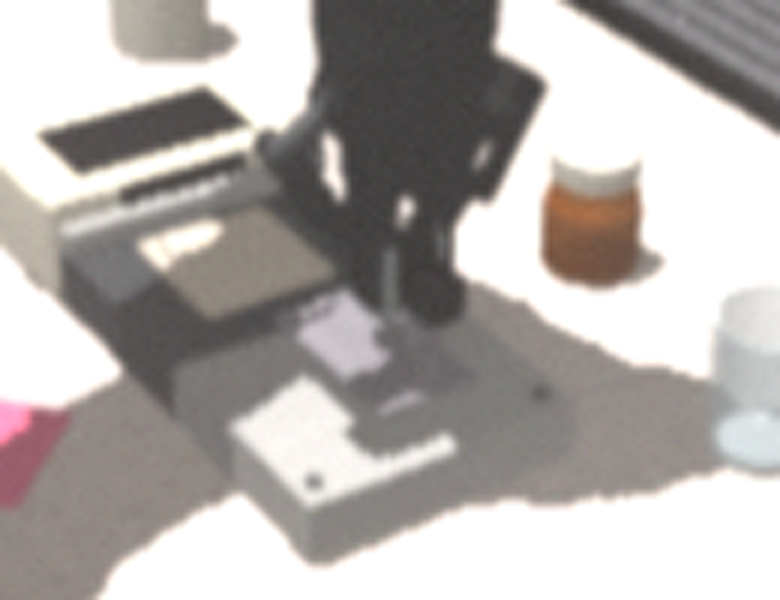

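View pics/b3_scene.png

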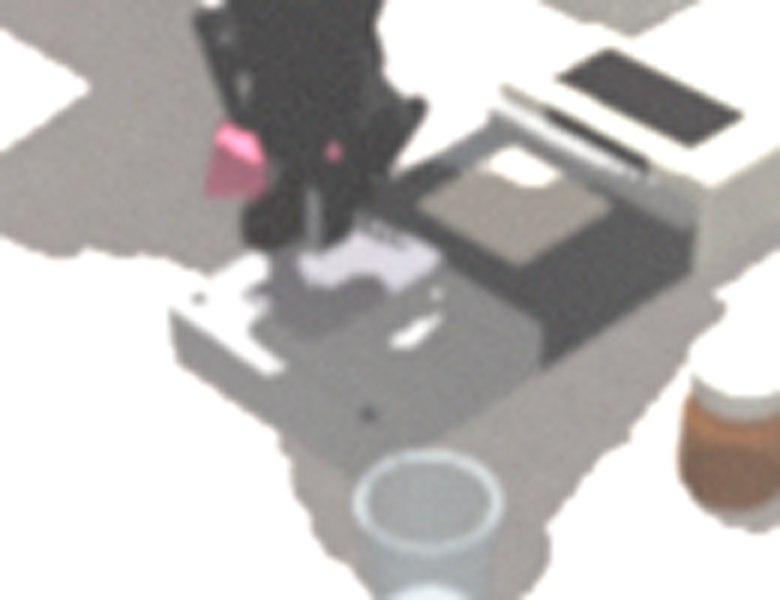

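Call:
arm_command(
  steps=[
    [0,0,0,0,0,-6,0],
    [0,0,0,0,0,-12,0],
    [0,0,0,0,0,-15,0],
    [0,0,0,0,0,-15,0],
    [0,0,0,0,0,-15,0],
  ],
)

```text
t: 17.2
tcp_pos: [0.5584, -0.0476, 0.0749]
ee_rot: [-0.702, 0.712, -0.009, -0.01]
contact_force: [0.4, -0.5, -1.1]
width: 0.0167
```

Call:
arm_command(
  steps=[
    [0,0,0,0,4,-0.5,0],
    [0,0,0,0,10,-0.5,0],
    [0,0,0,0,16,-0.5,0],
    [0,0,0,0.5,22,-0.5,0],
    [0,0,0,0.5,28,-0.5,0],
    [0,0,0,0.5,28,-0.5,0],
  ],
)

```text
t: 17.7
tcp_pos: [0.5593, -0.0178, 0.075]
ee_rot: [-0.703, 0.711, -0.009, -0.009]
contact_force: [-0.4, -1.3, -1.5]
width: 0.0168
```

Call:
arm_command(
  steps=[
    [0,0,0,0,0,-1,0],
    [0,0,0,0,0,-1,0],
  ],
)

```text
t: 17.87
tcp_pos: [0.559, -0.0191, 0.0737]
ee_rot: [-0.703, 0.711, -0.009, -0.009]
contact_force: [0.2, 0.2, -1.1]
width: 0.0169
```

Call:
arm_command(
  steps=[
    [0,0,0,0,0,-0.7,0],
    [0,0,0,0,0,-0.7,0],
  ],
)

```text
t: 18.03
tcp_pos: [0.559, -0.0195, 0.073]
ee_rot: [-0.703, 0.712, -0.009, -0.009]
contact_force: [-0.3, 0.3, -1.2]
width: 0.0173
```

Call:
arm_command(
  steps=[
    [0,0,0,0,0,-0.5,0],
    [0,0,0,0,0,-0.5,0],
  ],
)

```text
t: 18.2
tcp_pos: [0.5592, -0.0195, 0.0728]
ee_rot: [-0.703, 0.711, -0.009, -0.009]
contact_force: [-0.2, 0.8, -0.8]
width: 0.017
```

Call:
arm_command(
  steps=[
    [0,0,0,0,0,0.8,0],
    [0,0,0,0,3,0.8,0],
    [0,0,0,0,6,0.8,0],
    [0,0,0,0,9,0.8,0],
    [0,0,0,0,12,0.8,0],
    [0,0,0,0,15,0.8,0],
    [0,0,0,0.3,17,0.8,0],
    [0,0,0,0.3,17,0.8,0],
  ],
)

```text
t: 18.87
tcp_pos: [0.5595, -0.0017, 0.0735]
ee_rot: [-0.703, 0.711, -0.009, -0.009]
contact_force: [-0.2, 0.5, -1.8]
width: 0.017
```

```bash
python3 - <<'E'
from h import *
s=r.sense(); print(s['t'],s['tcp_pos'],s['contact_force'],s['torque'])
for n,b in [("side",(190,140,320,240)),("scene",(190,150,320,250))]:
    f=r.grab_frame(n)[b[1]:b[3],b[0]:b[2],::-1]
    cv2.imwrite(f"pics/b4_{n}.png",cv2.resize(cv2.convertScaleAbs(f,alpha=1.7,beta=20),None,fx=6,fy=6,interpolation=cv2.INTER_CUBIC))
E
```

```text
18.8667 [ 0.55948428 -0.00167506  0.0734659 ] [-0.23720242  0.47023849 -1.77282368] [ 0.12070272 -0.01535432 -0.02637924]
```

View pics/b4_side.png

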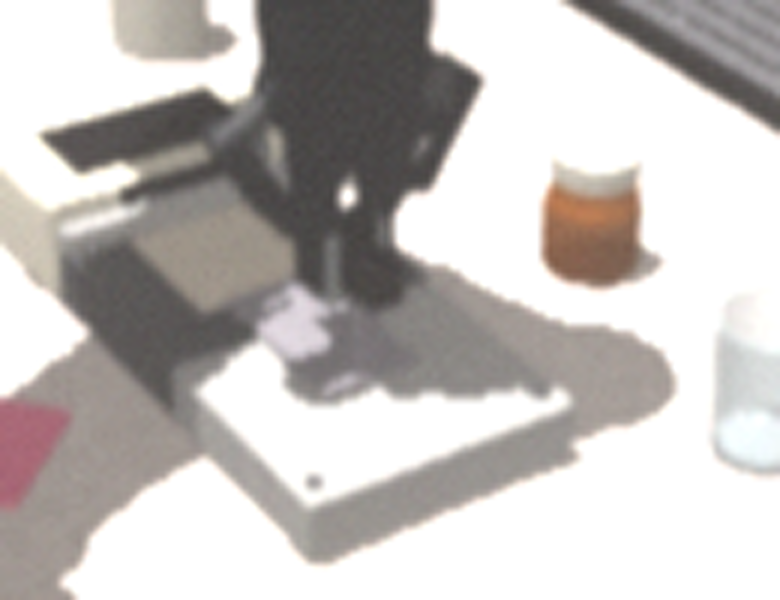

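View pics/b4_scene.png

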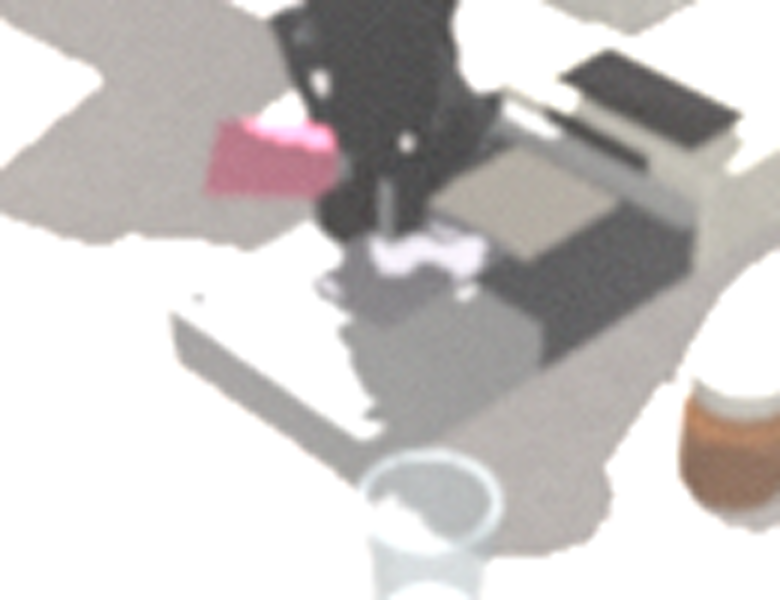

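Call:
arm_command(
  steps=[
    [0,0,0,0,2,0,0],
    [0,0,0,0,4,0,0],
    [0,0,0,0,4,0,0],
  ],
)

```text
t: 19.22
tcp_pos: [0.5594, 0.002, 0.0735]
ee_rot: [-0.703, 0.711, -0.009, -0.009]
contact_force: [0.4, -0.5, -1.5]
width: 0.0168
```

Call:
arm_command(
  steps=[
    [0,0,0,0,1,0,0],
    [0,0,0,0,1.5,0,0],
    [0,0,0,0,1.5,0,0],
  ],
)

```text
t: 19.47
tcp_pos: [0.5594, 0.0033, 0.0735]
ee_rot: [-0.703, 0.711, -0.009, -0.009]
contact_force: [0.5, -0.1, -0.5]
width: 0.0169
```

Call:
arm_command(
  steps=[
    [0,0,0,0,1,0,0],
    [0,0,0,0,1,0,0],
  ],
)

```text
t: 19.63
tcp_pos: [0.5594, 0.0044, 0.0735]
ee_rot: [-0.703, 0.711, -0.009, -0.009]
contact_force: [-0.2, -0.1, -1.0]
width: 0.0174
```

Expected contact is at TCP y ≈ 0.006, so I continue in small steps.

Call:
arm_command(
  steps=[
    [0,0,0,0,0.8,0,0],
    [0,0,0,0,0.8,0,0],
  ],
)

```text
t: 19.8
tcp_pos: [0.5594, 0.0049, 0.0736]
ee_rot: [-0.703, 0.711, -0.009, -0.009]
contact_force: [0.4, -1.7, -1.3]
width: 0.0171
```

Call:
arm_command(
  steps=[
    [0,0,0,0,0.7,0,0],
    [0,0,0,0,0.7,0,0],
  ],
)

```text
t: 19.97
tcp_pos: [0.5594, 0.0051, 0.0737]
ee_rot: [-0.703, 0.711, -0.01, -0.01]
contact_force: [-0.3, -5.7, 0.4]
width: 0.0171
```

Call:
arm_command(
  steps=[
    [0,0,0,0,0.7,0,0],
    [0,0,0,0,0.7,0,0],
  ],
)

```text
t: 20.13
tcp_pos: [0.5594, 0.0052, 0.0738]
ee_rot: [-0.703, 0.711, -0.01, -0.01]
contact_force: [-0.8, -6.7, -0.1]
width: 0.0173
```

Call:
arm_command(
  steps=[
    [0,0,0,0,0,0,0],
    [0,0,0,0,0,0,0],
    [0,0,0,0,0,0,0],
    [0,0,0,0,0,0,0],
    [0,0,0,0,0,0,0],
    [0,0,0,0,0,0,0],
  ],
)

```text
t: 20.63
tcp_pos: [0.5594, 0.0052, 0.0738]
ee_rot: [-0.703, 0.711, -0.01, -0.01]
contact_force: [-0.3, -6.4, 1.2]
width: 0.0172
```

```bash
python3 - <<'E'
from h import *
s=r.sense(); print(s['t'],s['tcp_pos'],s['contact_force'],s['torque'])
for n,b in [("side",(190,140,320,240)),("scene",(190,150,320,250))]:
    f=r.grab_frame(n)[b[1]:b[3],b[0]:b[2],::-1]
    cv2.imwrite(f"pics/b5_{n}.png",cv2.resize(cv2.convertScaleAbs(f,alpha=1.7,beta=20),None,fx=6,fy=6,interpolation=cv2.INTER_CUBIC))
E
```

```text
20.6333 [0.55937838 0.00523121 0.07381527] [-0.34476084 -6.40373816  1.21690243] [-2.38302579  0.07031484 -0.01806422]
```

View pics/b5_side.png

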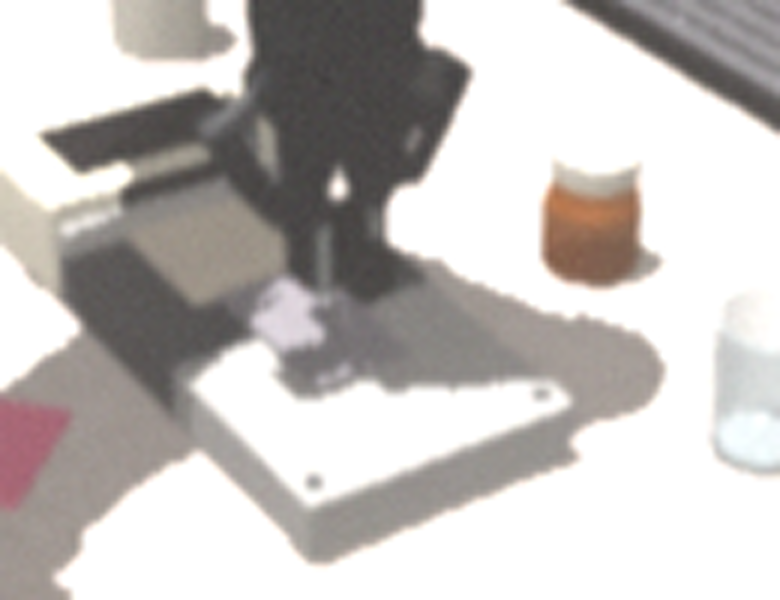

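View pics/b5_scene.png

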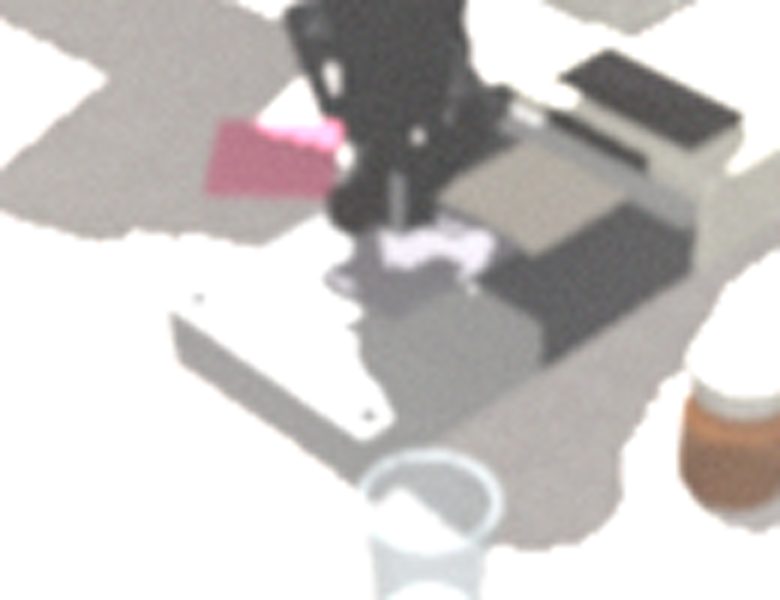

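Call:
arm_command(
  steps=[
    [0,0,0,0,-3,0,0],
    [0,0,0,0,-8,0,0],
    [0,0,0,0,-15,1,0],
    [1.5,0,0,0,-30,10,0],
    [1.5,0,0,0,-55,30,0],
    [1.5,0,0,0,-90,50,0],
    [1.5,0,0,0,-125,60,0],
    [1.5,0,0,0,-145,60,0],
    [1.5,0,0,0,-145,60,0],
    [1.5,0,0,0,-145,60,0],
    [1.5,0,0,0,-145,60,0],
  ],
)

```text
t: 21.65
tcp_pos: [0.5592, -0.1383, 0.1331]
ee_rot: [-0.703, 0.712, 0.0, 0.0]
contact_force: [0.5, 0.4, -1.9]
width: 0.0169
```

```bash
python3 - <<'E'
from h import *
from scipy.spatial.transform import Rotation as Ro
s=r.sense(); print(s['t'],s['tcp_pos'],(Ro.from_quat(s['ee_rot'])*Ro.from_quat([-7.02328829e-01 , 7.11852527e-01,0,0]).inv()).as_rotvec(degrees=True),s['contact_force'],s['torque'])
K,R,t=cam("wrist"); f=r.grab_frame("wrist"); np.savez("w6.npz",f=f,K=K,R=R,t=t)
cv2.imwrite("pics/w6.png",cv2.resize(f[:,:,::-1],(800,600),interpolation=cv2.INTER_CUBIC))
for n,b in [("side",(190,140,320,240)),("scene",(190,130,320,230))]:
    f=r.grab_frame(n)[b[1]:b[3],b[0]:b[2],::-1]
    cv2.imwrite(f"pics/b6_{n}.png",cv2.resize(cv2.convertScaleAbs(f,alpha=1.2,beta=20),None,fx=6,fy=6,interpolation=cv2.INTER_CUBIC))
E
```

```text
21.65 [ 0.55921292 -0.13833814  0.13311623] [0.03975074 0.02448398 0.03658791] [ 0.4518696   0.44746307 -1.92020699] [ 0.02819947 -0.0205452   0.02565092]
```

View pics/b6_side.png

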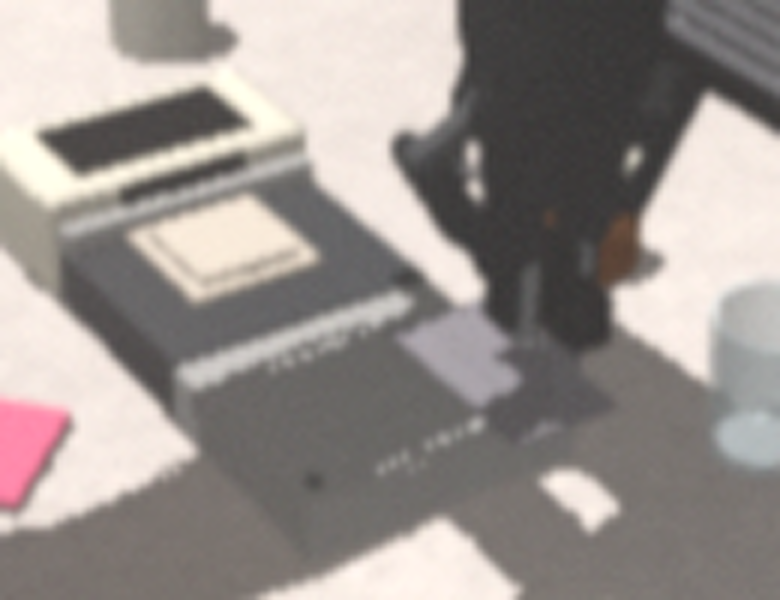

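View pics/b6_scene.png

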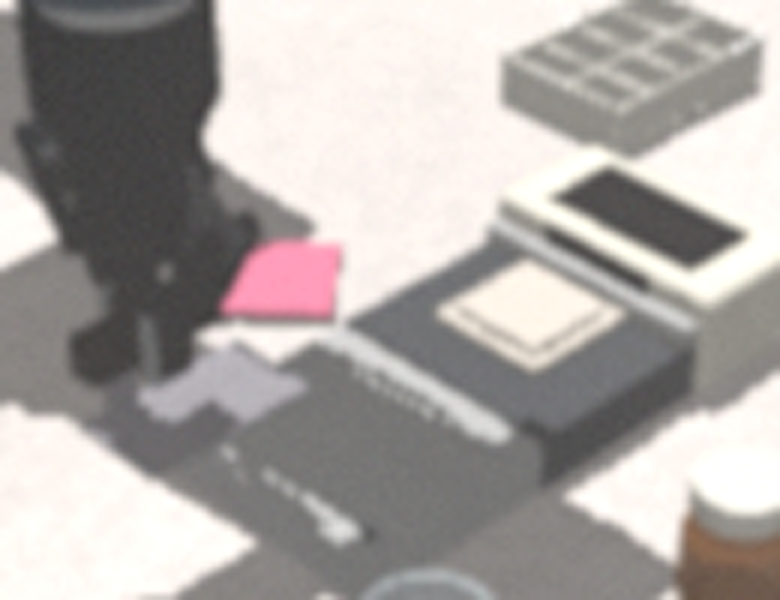

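```bash
python3 - <<'E'
from h import *
p=[.5625,.038,np.radians(89.0),.0025]
c,s=np.cos(p[2]),np.sin(p[2])
w=lambda X,Y,Z:(p[0]+c*X/1000-s*Y/1000,p[1]+s*X/1000+c*Y/1000,p[3]+Z/1000)
for n,b in [("side",(190,140,320,240)),("scene",(190,130,320,230))]:
    im=cv2.imread(f"pics/b6_{n}.png")
    def pl(pts,col):
        q=(proj(n,[w(*x) for x in pts])-[b[0],b[1]]+.5)*6-.5
        cv2.polylines(im,[q.round().astype(np.int32)],True,col,1)
    pl([(35,-30,36.5),(105,-30,36.5),(105,40,36.5),(35,40,36.5)],(0,0,255))
    pl([(105,-70,32.5),(105,70,32.5),(105,70,44.5),(105,-70,44.5)],(0,255,0))
    pl([(0,-70,32.5),(0,70,32.5),(105,70,32.5),(105,-70,32.5)],(255,0,0))
    pl([(-118,-70,30),(0,-70,30),(0,70,30),(-118,70,30)],(255,255,0))
    cv2.imwrite(f"pics/o6_{n}.png",im)
E
```

```text
(no output)
```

View pics/o6_side.png

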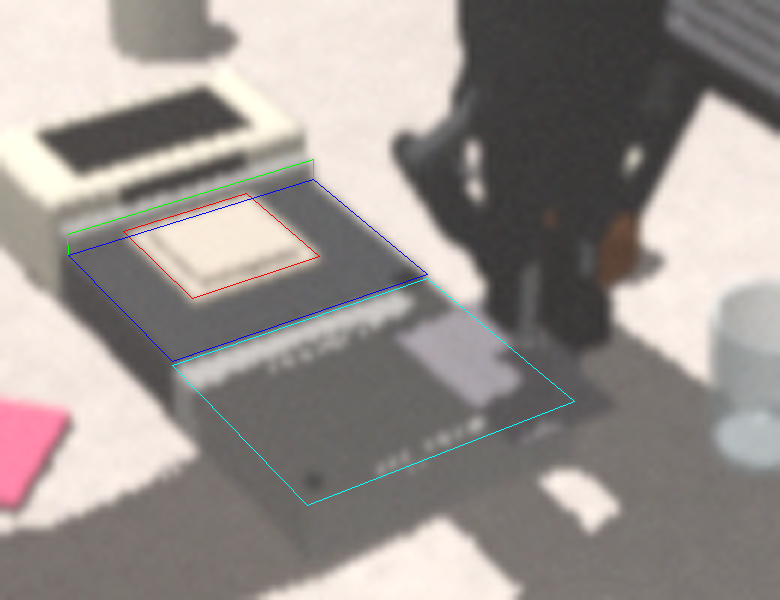

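View pics/o6_scene.png

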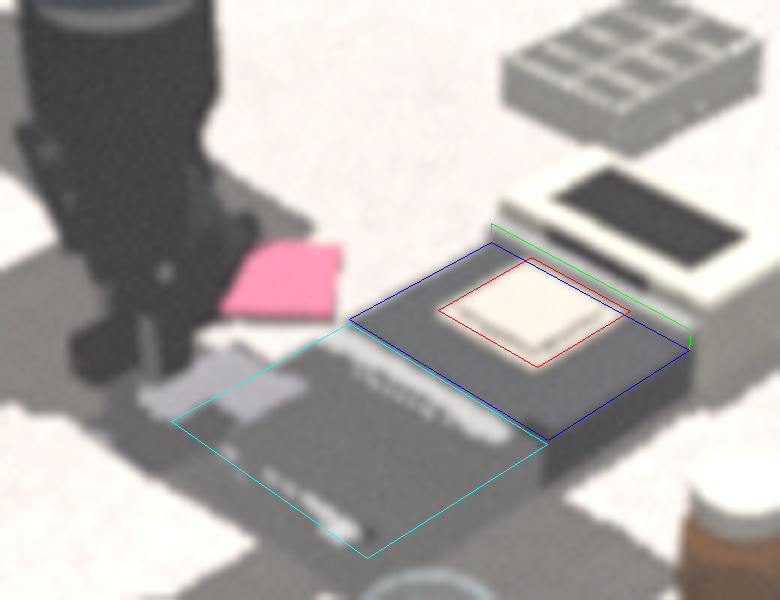

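The overlay puts the tile flush and square to the stop, face up, in both views. The red outline matches within about half a pixel. Next I return the spatula to the clear bench area.

Call:
arm_command(
  steps=[
    [0,0,-7,8,-30,0,0],
    [0,0,-14,16,-62,0,0],
    [0,0,-21,24,-95,0,0],
    [0,0,-28,32,-127,0,0],
    [0,0,-35,40,-158,0,0],
    [0,0,-42,46,-180,-10,0],
    [0,0,-43.6,48,-184,-30,0],
    [0,0,-43.6,48,-184,-55,0],
    [0,0,-43.6,48,-184,-75,0],
    [0,0,-43.6,48,-184,-85,0],
    [0,0,-43.6,48,-184,-90,0],
    [0,0,-43.6,48,-184,-90,0],
    [0,0,-43.6,48,-184,-90,0],
  ],
)

```text
t: 22.88
tcp_pos: [0.6083, -0.3224, 0.0448]
ee_rot: [-0.389, 0.921, -0.001, 0.0]
contact_force: [0.7, -0.3, -1.0]
width: 0.0169
```

```bash
python3 - <<'E'
from h import *
s=r.sense(); print(s['t'],s['tcp_pos'],s['ee_rot'],s['contact_force'],s['torque'])
E
```

```text
22.8833 [ 0.60830678 -0.32241895  0.04475159] [-3.88711901e-01  9.21358913e-01 -7.51092518e-04  4.97127364e-04] [ 0.69871039 -0.32535935 -0.96987673] [-0.08751758 -0.00617835  0.04073048]
```

Call:
arm_command(
  steps=[
    [0,0,0,0,0,-3,0],
    [0,0,0,0,0,-6,0],
    [0,0,0,0,0,-7.5,0],
    [0,0,0,0,0,-7.5,0],
    [0,0,0,0,0,-7.5,0],
  ],
)

```text
t: 23.3
tcp_pos: [0.6074, -0.3225, 0.0361]
ee_rot: [-0.388, 0.922, -0.0, 0.0]
contact_force: [-0.4, -0.1, -1.1]
width: 0.0171
```

Call:
arm_command(
  steps=[
    [0,0,0,0,0,-1,0],
    [0,0,0,0,0,-1,0],
  ],
)

```text
t: 23.47
tcp_pos: [0.6077, -0.3226, 0.0358]
ee_rot: [-0.388, 0.922, -0.0, 0.0]
contact_force: [-0.3, 0.9, 3.0]
width: 0.017
```

Call:
arm_command(
  steps=[
    [0,0,0,0,0,-0.8,0],
    [0,0,0,0,0,-0.8,0],
  ],
)

```text
t: 23.63
tcp_pos: [0.6077, -0.3226, 0.0357]
ee_rot: [-0.388, 0.921, -0.001, 0.0]
contact_force: [-2.4, 2.5, 6.3]
width: 0.0169
```

Firm contact with the bench at the original height. I ease off slightly, open, then rise.

Call:
arm_command(
  steps=[
    [0,0,0,0,0,0.8,0],
    [0,0,0,0,0,1,20],
    [0,0,0,0,0,1,40],
    [0,0,0,0,0,1,60],
    [0,0,0,0,0,1,80],
    [0,0,0,0,0,1,100],
    [0,0,0,0,0,1,100],
    [0,0,0,0,0,1,100],
    [0,0,0,0,0,1,100],
    [0,0,0,0,0,1,100],
    [0,0,0,0,0,1,100],
  ],
)

```text
t: 24.55
tcp_pos: [0.6074, -0.3225, 0.0352]
ee_rot: [-0.388, 0.922, 0.0, -0.0]
contact_force: [-0.9, -0.1, -0.1]
width: 0.0852
```

Call:
arm_command(
  steps=[
    [0,0,0,0,0,15,100],
    [0,0,0,0,0,40,100],
    [0,0,0,0,0,75,100],
    [0,0,0,0,0,110,100],
    [0,0,0,0,0,150,100],
    [0,0,0,0,0,165,100],
    [0,0,0,0,0,165,100],
  ],
)

```text
t: 25.13
tcp_pos: [0.6094, -0.3238, 0.2068]
ee_rot: [-0.388, 0.922, -0.004, 0.004]
contact_force: [-0.0, 0.4, 0.5]
width: 0.0854
```

```bash
python3 - <<'E'
from h import *
s=r.sense(); print(s['t'],s['tcp_pos'],s['contact_force'],s['width'])
for n in ["scene","side"]:
    f=r.grab_frame(n); cv2.imwrite(f"pics/f_{n}.png",cv2.resize(f[:,:,::-1],(800,600),interpolation=cv2.INTER_CUBIC))
f=r.grab_frame("wrist"); cv2.imwrite("pics/f_wrist.png",cv2.resize(f[:,:,::-1],(800,600),interpolation=cv2.INTER_CUBIC))
E
```

```text
25.1333 [ 0.60939366 -0.32377886  0.20682484] [-0.01268021  0.35918594  0.45990939] 0.08539945914265847
```

View pics/f_scene.png

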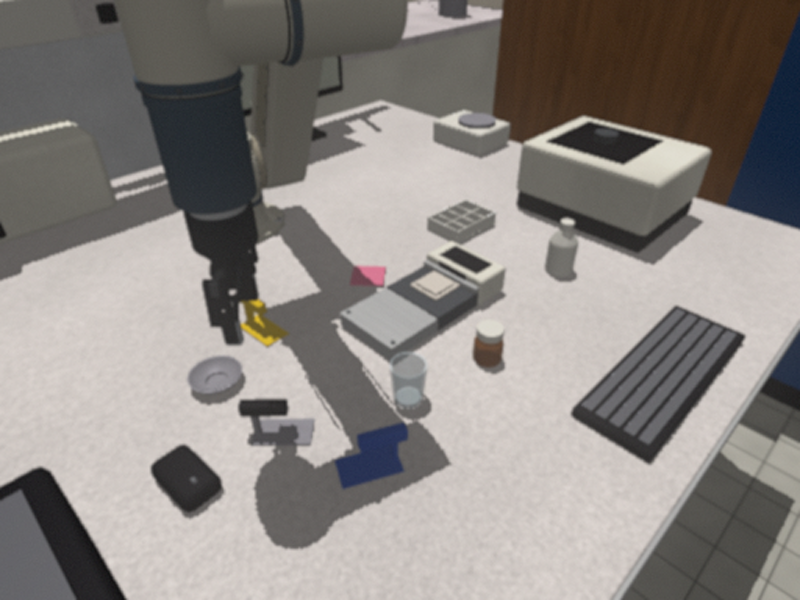

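View pics/f_wrist.png

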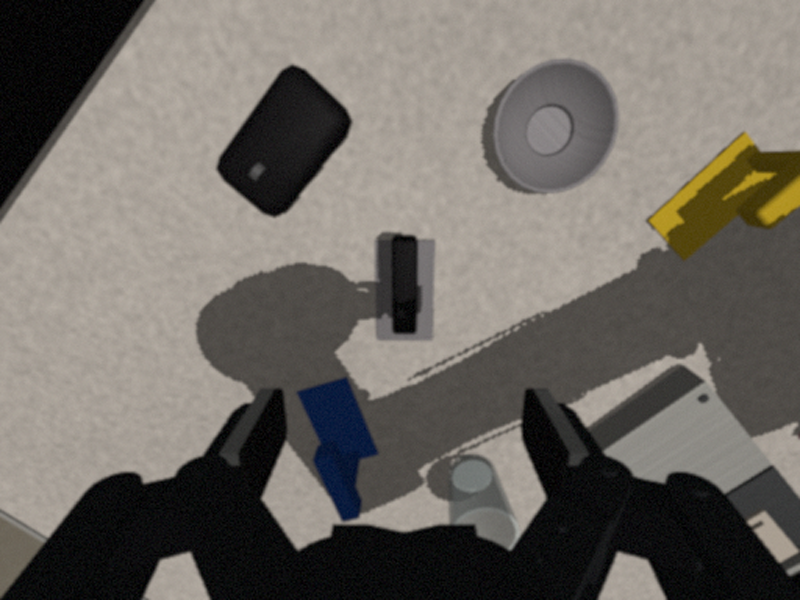

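View pics/f_side.png

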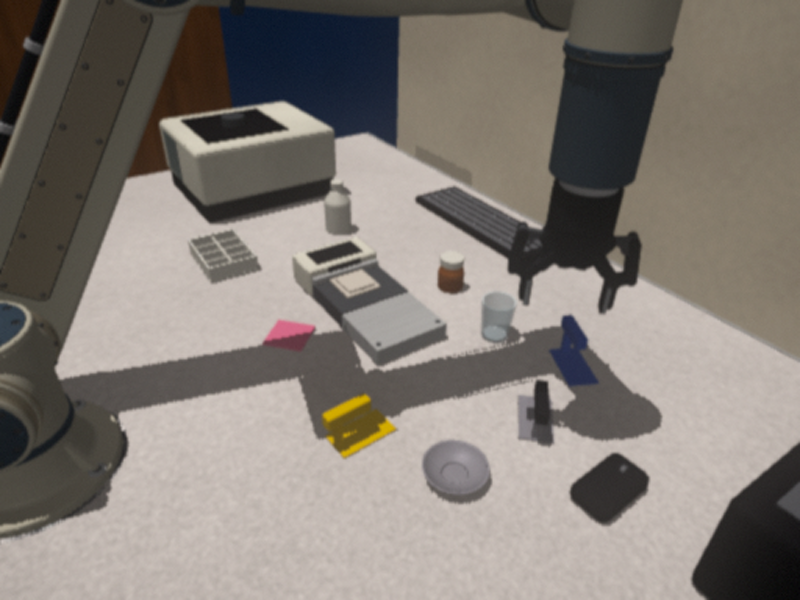

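The spatula stands upright and released on its blade. The tile is face up at the stop and the bystanders are in place, so I hand the job in.

```bash
python3 - <<'E'
from cell import r
print(r.finish_job()); print(r.sense()['t'])
E
```

```text
the job is handed in; nothing more can be done
None
the job is handed in; nothing more can be done
```

I picked up the black-handled steel spatula, slipped its blade under the white tile's front lip and pressed the tile against the step. I then flipped it onto the rear deck with one upward turn of the wrist, after rehearsing the turn once in the air. After that I pushed it home against the rear stop, stood the spatula back near its starting place and let go. The job was handed in at about 25 s, and no verdict was reported.

- **Forces:** the wrist sensor read about 6 N while pressing, slightly above the 5 N asked. It read −5.9 to −6.5 N along y at the step and −5.7 to −6.7 N at the stop, each held for over 0.5 s. I never saw more than about 8 N in any reading, but I only read the force at the end of each move, not continuously.
- **Tile position:** an outline drawn for a tile flush with the stop matched both fixed camera views within about half a pixel (roughly 2 mm). The tile is face up, looks square to the stop, and its centre is about 5 mm off the stage's middle line.
- **Spatula and surroundings:** the last pictures show the spatula upright and released, well clear of the stage. The fingers are open above it, and the dish, jar, bottle, mouse, box and beaker appear to be where they were.
- **Disagreement:** fitting the stage from one fixed camera alone put its height wrong by about 15 mm. I relied on the fit from all three cameras and on touching the deck with the blade, which put the stage's underside about 3 mm above the bench.

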